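# Wedge the soldering block flush in its jig

### The job

Swing the latch lever of the tool case round sideways as far as it goes, open the lid until it stands upright or beyond, and take the wedge out by its grip. Lower it upright, thin edge down, between the white block of the soldering jig and the one stop that leaves a wide enough gap (never force it into a narrow gap), and press it down firmly until the block sits flush against the fence. Finish while still gripping the wedge and pressing it down, and leave everything else on the bench where it is.

Things in the scene. Friction and masses are not known exactly. Their poses are not given: they have to be found in the camera images.
- case: dark steel tool case, 120 (x) x 170 (y) x 90 mm high, walls and floor 5 mm, fixed to the bench; origin at the centre of its underside, x towards its hinged back, so its latch is on the -x side. Inside, in the middle, a 20 mm high wooden insert with a slot 30 (x) x 20 (y) mm holds the wedge upright on the case floor
- latch (a joint): latch lever on a post at the middle of the case's front, a flat steel bar turning about a vertical axis: 0 = its inner end lies over the lid's front edge and blocks it; grows anticlockwise seen from above as its outer end (with the peg) swings to the case's -y side, up to 1.75; lid free from about 1.25. Little friction, stays where left; starts at 0 to 0.25
- latch_peg (a point): point on the upright round peg, 10 mm in diameter, at the outer end of the latch lever, 40 mm from the pivot; the peg stands 30 mm above the lever and this point is 10 mm below its top
- latch_hinge (a point): pivot of the latch lever (vertical axis), at the lever's underside
- lid (a joint): lid of the case, hinged along the top of its back (+x) wall: 0 closed, grows as the front edge rises, up to 1.85 rad; a stiff hinge (0.14 N m), it stays where it is left
- lid_handle (a point): middle of the gripping part of the wooden fin on the lid's top: fin 24 (x) x 12 (y) mm, 40 mm tall above the lid plate (lid 8 mm thick); the point is 26 mm above the lid's top surface and 14 mm below the fin's top, 26 mm behind lid's front edge
- lid_hinge (a point): middle of the lid's hinge line (which runs along the case's y), at the lid's underside; the handle point lies 86 mm in front of it and 34 mm above it when closed
- wedge: loose wedge with a grip, upright in the case: steel, 42 mm high, 26 mm wide (its y), its thickness (its x) tapering on both faces from 9 mm at the bottom to 27.5 mm at the top; on it a wooden grip 16 (x) x 24 (y) x 34 mm high, 76 mm in all, 0.11 to 0.22 kg. Origin at the centre of the bottom edge, z up. In the case its x lies along the case's y; both ways round are alike
- jig: soldering jig, fixed to the bench: steel base plate 160 (x) x 150 (y) x 8 mm, origin at the centre of its underside; along its +x side an upright fence (face at x = +55 mm), in front of that the white ceramic block, and along the -x side three steel stops. All tops lie 44 mm above the bench
- block (a joint): white ceramic block, 70 (x) x 124 (y) mm, its top 36 mm above the base plate, sliding on the jig along x: value = gap between block and fence in m, 0 = flush against the fence, at most 0.006, starts at 0.002 to 0.005; moves with 2 N of friction
- block_edge (a point): middle of the block's top edge on the side of the stops (-x)
- stop_short: short steel stop, 33 (x) x 40 (y) x 36 mm; origin on the base plate at the middle of its rear (-x) face; axes as the jig's. Its +x face, 33 mm ahead of the origin, is 22 mm from the block when that is flush (17 to 20 at the start): the only gap the wedge fits. Pressed down there, the wedge is tight when its bottom is about 5 mm above the plate
- stop_long1: one of two long steel stops, 48 (x) x 40 (y) x 36 mm, origin as for the short stop; it leaves only 7 mm to the block when flush, too narrow for the wedge. The three stops stand side by side 42 mm apart in any order
- stop_long2: one of two long steel stops, 48 (x) x 40 (y) x 36 mm, origin as for the short stop; it leaves only 7 mm to the block when flush, too narrow for the wedge. The three stops stand side by side 42 mm apart in any order
- brass_ring: bystander, loose: brass ring, 26 mm across, in the case beside the insert; origin at the underside
- bench_file: bystander, loose: bench file with a wooden handle, about 200 mm long, lying between case and jig; origin at the underside
- mug: bystander, loose: pink mug, 76 mm across, 90 mm high; origin at the underside
- flux_bottle: bystander, loose: clear bottle, 130 mm high; origin at the underside
- flux_jar: bystander, loose: amber jar, 60 mm high; origin at the underside
- mandrel: bystander, loose: steel tapered mandrel standing on its foot, 160 mm high; origin at the underside
- bench_hammer: bystander, loose: hammer lying on the bench, 220 mm long; origin at the underside
There are look-alikes about, which are no part of the job. Leave any pink look-alike of the jig alone.

How it is judged:
By the outcome, as a careful person would: the job done as asked, in the order asked, and still so for the second after the job is handed in, while the arm keeps its last pose, push and grip.
It also fails if it takes over 61 s, if anything falls off the work surface, if the arm or the gripper's body presses on something with over 40 N, if the wrist force passes 120 N, or if a joint passes its speed limit or range.

### The arm

A 6-joint arm with a two-finger parallel gripper is mounted at the origin on the work surface. World frame = base frame: x ahead of the robot, y to its left, z up, the work surface at z = 0. Lengths are in mm, angles in rad, forces in N, time in s.
With the tool pointing down it reaches from about 275 to 850 mm from the base axis. Payload 19 kg.
Tool frame: the origin (TCP) lies at the very end of the fingers, on their centre line; the grasp point (between the pads) lies 19 mm behind it; z points along the fingers, y is the direction in which the jaws open and shut (so a half turn about z gives the same grasp; the last joint's range is limited). The gripper opens to 85 mm and grips with 20 to 120 N. Pads are 22 mm wide; open, the fingers measure 114 mm over their backs; the gripper's body (76 mm by 85 mm) begins 54 mm behind the grasp point. The pads swing forward as they close: fully open they stand 13 mm farther back than shut.
Start: joints at [1.096, 0.15, 1.437, -0, 1.554, -0.134], TCP at [192.19, 541.895, 202.767] pointing down, gripper open.
Joint ranges: [-2.8, 2.8], [-0.68, 2.1], [0.12, 2.68], [-1.39, 4.53], [0.16, 2.79], [-2.81, 2.81]. Speed limits (rad/s): [1.89, 1.89, 2.22, 3.01, 3.01, 3.01].

### API

Orientations are given as a unit quaternion [w, x, y, z].
In Python, from cell import * gives the robot as it stands. The module is installed in compiled form; this text tells all that it offers.
- The arm moves only by the tool apply_moves, never from a script. Its argument "rows" is a list of rows, each an object with "translation": the shift along the tool's x, y, z in cm, a list of three; "turn": the turn about the tool's z in rad; "jaw": the closure in counts, from 0 (fully open) to 255 (shut). In form: [{"translation": [tx, ty, tz], "turn": turn, "jaw": jaw}, ...]. A call has 1 to 10 rows; each row is the pose to reach, as a shift and turn from the pose commanded when the call began, along the tool's axes at that moment; what a row does not reach only later rows make up. A row lasts 1/12 s, in which the tool goes at most 41.7 mm and 7.16 degrees, less where a joint would pass 70% of its speed; a pose out of reach is approached as far as the arm can. A call with a gripper value outside its range is refused whole. The fingers move at their own pace and stop on an object; the grip force is fixed at half the most. Time passes only in rows, so rows that repeat a pose let the fingers close. It gives the time, the measured TCP pose, the force and the opening at its end, in the units of the state.
- get_obs(): the state, without advancing time (a new reading comes with each control period).
- snapshot(name): name is "scene" or "top" or "wrist"; returns a dict with "pixels" (400x640x3 uint8, blue, green, red), "depth" (400x640 float32, mm along the optical axis (not along the pixel's ray), 0 where there is no reading), "vertical_fov" (degrees; the focal length in pixels is half the picture's height over the tangent of half this angle, whatever the lens; pixels are square), "cx", "cy" (the principal point, pixels), "rvec" (rotation vector, rad) and "tvec" (3), from world to camera coordinates, as OpenCV has them. Camera axes: x right, y down, z forward; pixel columns grow to the right and rows downward; lengths in mm; the calibration is good to about 2 mm. A picture is of the moment at which its call begins.
- sign_off(): hands the job in, once; it reports no verdict.
Trained networks look in the newest picture that a camera, given by its name, has taken for a name from the list of things; names that differ only in an ending like _2 or _b are one class to them, and where a whole thing is asked for, a point or a joint stands for the part that bears it (a point fixed in the world has none). Each returns a list of dicts, best first, with "p" (0 to 1); they miss things now and then, are a little off and sometimes report something else, mostly with a low value. They report only what shows in the picture. A call takes as long as a camera call. They do not tell look-alikes from the thing itself.
- find_in(camera, thing): "rect" ([left, top, right, bottom] in pixels, round what is visible of it).
- pinpoint(camera, thing): "uv" ([column, row] in pixels: a listed point, or the origin of a listed thing).
The state is a dict: "clock": time; "q": joint angles; "joint_velocities": joint speeds; "joint_efforts": joint torques, N m; "position": TCP position; "ee_rot": TCP orientation; "contact_force": force on the tool from outside, world axes, zero at the start; "wrist_torque": the same for the moment, N m; "width": finger opening in mm.
Only numpy, scipy, OpenCV 4.12 (cv2) and the standard library are available. Lean on these libraries where they do the work, as an engineer would, in place of code of your own. Each camera call takes 0.05 s, during which the arm holds its last target.

## Working session

There is one attempt and no reset: what is moved stays moved. The work goes in short steps, Python scripts to look and compute and a tool call to move; the robot and the scene stay as the last step left them, time stands still between calls to the robot, and variables do not carry over. Pictures are saved under pics/ and viewed, and the job is handed in when it is done.

Besides the shell and the picture viewer there is one more tool, called by a JSON object that holds its "api" and its "payload". apply_moves: Moves the arm, as the interface text tells. Its arguments: {"type":"object","properties":{"rows":{"type":"array","items":{"type":"object","properties":{"translation":{"type":"array","items":{"type":"number"}},"turn":{"type":"number"},"jaw":{"type":"number"}}}}},"required":["rows"]}

```bash
mkdir -p pics
cat > h.py <<'E'
from cell import *
import numpy as np, cv2
def cam(n):
    s=snapshot(n); f=200/np.tan(np.radians(s["vertical_fov"])/2)
    s["K"]=np.array([[f,0,s["cx"]],[0,f,s["cy"]],[0,0,1.]]); s["R"]=cv2.Rodrigues(np.array(s["rvec"],float))[0]; s["t"]=np.array(s["tvec"],float).ravel()
    return s
def ray(s,uv):
    d=np.linalg.inv(s["K"])@[uv[0],uv[1],1]; return -s["R"].T@s["t"], s["R"].T@d
def atz(s,uv,z):
    o,d=ray(s,uv); return o+d*(z-o[2])/d[2]
def atdepth(s,uv):
    o,d=ray(s,uv); u,v=int(round(uv[0])),int(round(uv[1])); p=s["depth"][max(v-1,0):v+2,max(u-1,0):u+2]; p=p[p>0]
    return o+d*np.median(p) if len(p) else None
def proj(s,P):
    c=s["R"]@np.array(P,float)+s["t"]; q=s["K"]@c; return q[:2]/q[2]
def toolshift(P,ob=None):
    "shift in cm along tool axes to bring TCP to P"
    from scipy.spatial.transform import Rotation as Ro
    ob=ob or get_obs(); w,x,y,z=ob["ee_rot"]; R=Ro.from_quat([x,y,z,w]).as_matrix()
    return R.T@(np.array(P)-ob["position"])/10
E
python3 - <<'E'
from h import *
np.set_printoptions(precision=2,suppress=True)
o=get_obs(); print(o)
for n in ["scene","top"]:
    s=cam(n); cv2.imwrite(f"pics/{n}0.png",s["pixels"]); print(n,s["vertical_fov"],ray(s,(320,200)))
    for t in ["case","latch_peg","latch_hinge","lid_handle","lid_hinge","jig","block_edge","stop_short","stop_long1"]:
        for r in pinpoint(n,t)[:3]:
            print(t,np.round(r["uv"],1),round(r["p"],2),atdepth(s,r["uv"]))
E
```

```text
{'clock': 0.0, 'q': array([ 1.1 ,  0.15,  1.44,  0.  ,  1.55, -0.13]), 'joint_velocities': array([-0., -0.,  0.,  0.,  0.,  0.]), 'joint_efforts': array([  0.  , -71.3 , -57.09,  -0.  ,   0.01,   0.  ]), 'position': array([192.06, 541.69, 202.17]), 'ee_rot': array([-0.  ,  0.17,  0.99, -0.  ]), 'contact_force': array([-0.21,  0.02, -0.42]), 'wrist_torque': array([0.04, 0.  , 0.01]), 'width': 85.29742164445565}
scene 50.04724526670169 (array([1065.53, -764.06,  815.48]), array([-0.47,  0.63, -0.62]))
case [374.1 189.4] 0.8 [610.25 103.64  89.62]
latch_peg [338.6 149.6] 0.48 [329.87 340.58   3.85]
latch_hinge [355.7 159.8] 0.48 [496.59 185.33 103.76]
lid_handle [363.6 154.3] 0.75 [418.18 369.08   1.02]
lid_handle [280.3 234.8] 0.36 [ 480.11 -156.44   42.87]
lid_hinge [395.6 179. ] 0.97 [622.04 214.03  66.37]
jig [306.3 172.4] 0.91 [358.76 113.79  42.86]
jig [187.9 234.6] 0.87 [ 280.85 -298.04   44.22]
jig [288.7 257.5] 0.64 [ 551.28 -207.97   43.46]
block_edge [302.5 156.9] 0.84 [256.9  222.42   7.53]
block_edge [175.4 218.6] 0.67 [ 160.89 -252.19    8.27]
block_edge [281.1 243.1] 0.55
[... 375 characters left out ...]
175.96   44.13]
latch_peg [254.4 211.6] 0.63 [440.35 176.2  125.79]
latch_hinge [252.5 196. ] 0.52 [487.95 186.38 109.86]
lid_handle [251.4 182.4] 0.79 [523.5  187.56 136.92]
lid_handle [165.5 219.2] 0.33 [419.71 465.58  20.35]
lid_hinge [257.  155.6] 0.96 [612.62 180.87  99.21]
jig [373.1 195.6] 0.89 [ 510.6  -178.19   44.4 ]
jig [259.3 257.4] 0.85 [310.19 165.95  43.72]
jig [401.9 285.9] 0.56 [ 236.95 -267.9    46.54]
block_edge [255.2 262.4] 0.84 [294.81 178.34  38.01]
block_edge [370.1 196.9] 0.72 [ 507.03 -169.59   39.08]
block_edge [407.1 291.5] 0.56 [ 220.66 -284.09   44.64]
stop_short [383.  214.5] 0.49 [ 452.32 -209.56   44.3 ]
stop_long1 [352.9 210.6] 0.48 [ 461.85 -116.09   42.48]
```

View pics/scene0.png

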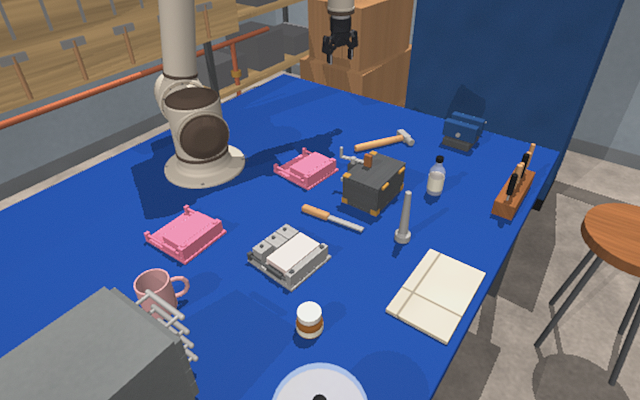

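View pics/top0.png

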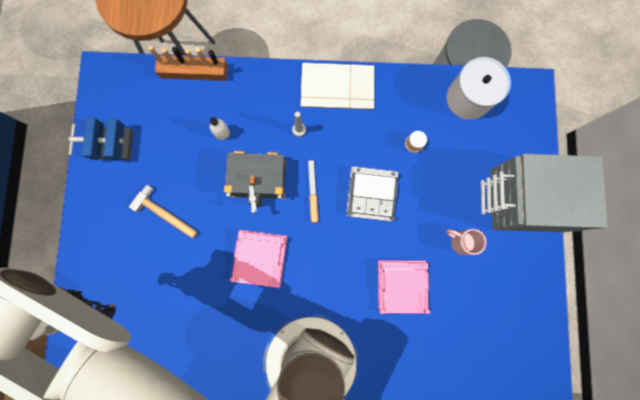

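The top picture shows the grey case at (255,175), with its latch in front at (253,197). There are three jig-like things: a grey one with a white block at (373,195) and two pink ones at (259,258) and (403,287). The grey and white one fits the description. I'll confirm it in an enlarged crop.

Run:
```python
from h import *
s=cam("top"); p=s["pixels"]
a=cv2.resize(p[140:225,215:305],None,fx=4.4,fy=4.4,interpolation=cv2.INTER_CUBIC)
b=cv2.resize(p[155:230,335:410],None,fx=5,fy=5,interpolation=cv2.INTER_CUBIC)
h=375; cv2.imwrite("pics/crop1.png",np.hstack([cv2.resize(a,(400,h)),cv2.resize(b,(380,h))]))
c=cam("scene")["pixels"]; cv2.imwrite("pics/crop2.png",np.hstack([cv2.resize(c[140:220,325:425],(400,320),interpolation=cv2.INTER_CUBIC),cv2.resize(c[215:295,240:340],(400,320),interpolation=cv2.INTER_CUBIC)]))
```

```text
(no output)
```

View pics/crop1.png

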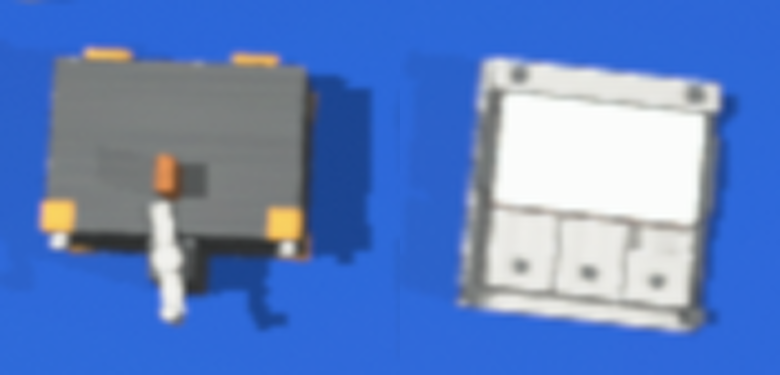

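View pics/crop2.png

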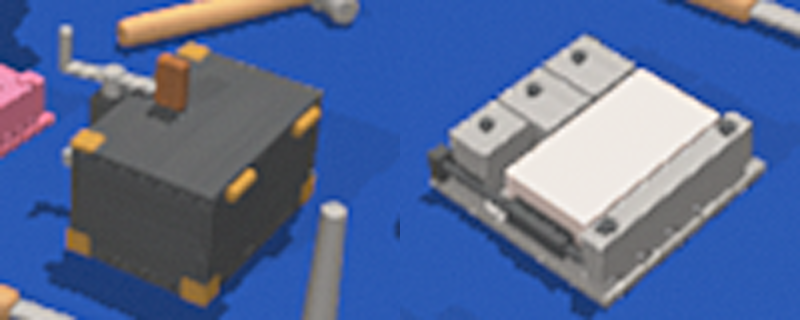

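```bash
cat >> h.py <<'E'
def cloud(s):
    v,u=np.mgrid[0:400,0:640]; d=s["depth"]; m=d>0
    c=np.stack([(u-s["cx"])*d/s["K"][0,0],(v-s["cy"])*d/s["K"][1,1],d],-1)
    return (c-s["t"])@s["R"], m
E
python3 - <<'E'
from h import *
np.set_printoptions(precision=1,suppress=True)
s=cam("top"); P,m=cloud(s)
for nm,x,y,z in [("lid",(470,640),(70,290),(88,104)),("jig",(400,600),(-270,-80),(34,50)),("fin",(480,560),(150,220),(120,150)),("case all",(470,640),(70,290),(50,104))]:
    k=m&(P[...,0]>x[0])&(P[...,0]<x[1])&(P[...,1]>y[0])&(P[...,1]<y[1])&(P[...,2]>z[0])&(P[...,2]<z[1])
    q=P[k]; print(nm,len(q),q.mean(0),np.median(q[:,2]),cv2.minAreaRect(q[:,:2].astype(np.float32)))
k=m&(P[...,0]>420)&(P[...,0]<500)&(P[...,1]>150)&(P[...,1]<220)&(P[...,2]>90)
print(P[k])
for cn in ["wrist"]:
    w=cam(cn); o=get_obs(); print(w["vertical_fov"],ray(w,(320,200)),o["position"]); cv2.imwrite("pics/w0.png",w["pixels"])
E
```

```text
lid 2234 [559.3 185.7  98.3] 98.43129623293865 ((548.8338623046875, 186.53140258789062), (157.3181915283203, 171.07652282714844), 0.2910049557685852)
jig 1702 [ 526.2 -178.6   43.8] 43.96158879828653 ((522.1919555664062, -178.72059631347656), (138.17767333984375, 150.3379669189453), 83.96621704101562)
fin 45 [532.4 185.8 136.2] 137.2200484612755 ((533.1799926757812, 186.64842224121094), (24.034204483032227, 12.43372631072998), 0.25046440958976746)
case all 2395 [556.  184.5  96.5] 98.18225019459562 ((548.8060302734375, 186.28485107421875), (157.37637329101562, 171.56927490234375), 0.2910049557685852)
[[499.5 203.1  90.3]
 [499.4 200.   91.3]
 [496.9 194.4 108.2]
 [497.4 191.9 105.8]
 [497.2 188.6 107.7]
 [496.6 185.  112.2]
 [498.2 183.6 101.9]
 [499.5 178.7  94.7]
 [499.7 169.7  95.4]
 [499.2 157.2 100.9]
 [499.5 151.4 100.4]
 [494.5 194.9 104.3]
 [494.5 191.8 105. ]
 [494.7 189.  103.9]
 [494.1 185.4 109. ]
 [494.3 182.6 107.8]
 [496.8 181.9  92.4]
 [497.3 173.2  90.8]
 [493.5 199.8  90.8]
 [490.7 193.9 109.7]
 [490.5 190.6 111.8]
 [491.4 188.6 106. ]
 [491.4 185.5 106.7]
 [491.2 1
[... 1551 characters left out ...]
2 187.1 103.4]
 [455.2 182.9 112. ]
 [456.4 181.3 103. ]
 [455.6 177.3 110.8]
 [452.6 186.2 108.5]
 [452.4 182.9 110.8]
 [452.6 180.1 110.3]
 [452.7 177.2 110.5]
 [453.5 175.1 104.1]
 [446.6 182.1 134.9]
 [446.6 179.1 135.8]
 [450.3 180.7 104.9]
 [449.9 177.2 109.2]
 [450.4 174.8 105.7]
 [443.6 181.7 136.4]
 [444.  179.3 133.8]
 [443.3 175.5 140.1]
 [446.1 176.  116.7]
 [447.7 174.9 103.5]
 [441.1 182.1 133. ]
 [440.4 178.2 140.1]
 [440.6 175.6 138.5]
 [441.9 174.3 127.8]
 [438.1 178.8 134.8]
 [438.6 176.6 130.7]
 [440.2 175.6 117.3]
 [441.4 174.2 106.6]
 [437.1 178.2 118.2]
 [438.1 176.6 109.2]]
60.651432760388474 (array([129.8, 564. , 374. ]), array([ 0.3, -0.1, -1. ])) [192.2 541.9 202.8]
```

View pics/w0.png

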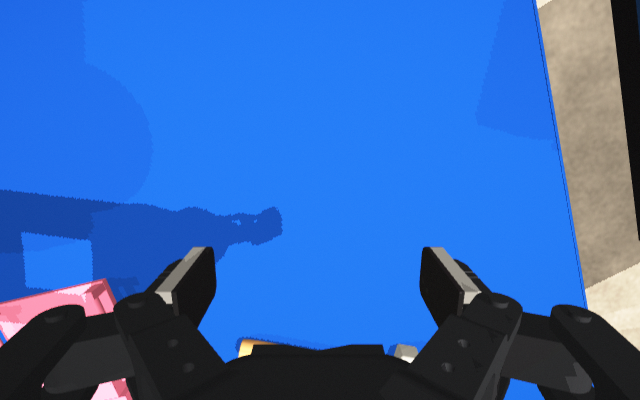

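The jig at (373,195) is the grey one with the white block. Its rightmost stop in the top view (the -y one) appears shorter than the others. The latch peg is at about (442,178) mm and its top is at about 137 mm. I'm moving over the peg now, turned so that the wrist can follow the lever.

Run:
```python
from h import *
print(toolshift((442,178.5,200)))
```

```text
[-35.69070756 -25.90014782   0.27978056]
```

{"api": "apply_moves", "payload": {"rows": [{"translation": [-3.5,-2.6,0],"turn": 0.12,"jaw": 170},{"translation": [-7,-5.2,0],"turn": 0.24,"jaw": 170},{"translation": [-10.5,-7.8,0],"turn": 0.36,"jaw": 170},{"translation": [-14,-10.4,0],"turn": 0.48,"jaw": 170},{"translation": [-17.5,-13,0],"turn": 0.6,"jaw": 170},{"translation": [-21,-15.6,0],"turn": 0.72,"jaw": 170},{"translation": [-24.5,-18.2,0],"turn": 0.84,"jaw": 170},{"translation": [-28,-20.8,0],"turn": 0.96,"jaw": 170},{"translation": [-31.5,-23.4,0],"turn": 1.08,"jaw": 170},{"translation": [-35.7,-25.9,0],"turn": 1.2,"jaw": 170}]}}

```text
clock: 2.03
position: [427.4, 195.7, 203.2]
ee_rot: [0.0, 0.699, 0.716, 0.0]
contact_force: [0.9, 0.8, 0.1]
width: 28.6
```

{"api": "apply_moves", "payload": {"rows": [{"translation": [0,0,0],"turn": 0.12,"jaw": 170},{"translation": [0,0,0],"turn": 0.24,"jaw": 170},{"translation": [0,0,0],"turn": 0.36,"jaw": 170},{"translation": [0,0,0],"turn": 0.48,"jaw": 170},{"translation": [0,0,0],"turn": 0.6,"jaw": 170},{"translation": [0,0,0],"turn": 0.72,"jaw": 170},{"translation": [0,0,0],"turn": 0.84,"jaw": 170},{"translation": [0,0,0],"turn": 0.96,"jaw": 170},{"translation": [0,0,0],"turn": 1.08,"jaw": 170},{"translation": [0,0,0],"turn": 1.2,"jaw": 170}]}}

```text
clock: 2.87
position: [426.9, 197.8, 202.8]
ee_rot: [0.0, 0.981, 0.196, 0.0]
contact_force: [-0.1, 0.2, -0.0]
width: 28.4
```

```bash
cat >> h.py <<'E'
def yaw(ob=None):
    from scipy.spatial.transform import Rotation as Ro
    ob=ob or get_obs(); w,x,y,z=ob["ee_rot"]; R=Ro.from_quat([x,y,z,w]).as_matrix(); return np.arctan2(R[1,1],R[0,1])
def st():
    o=get_obs(); print("t",round(o["clock"],2),"pos",o["position"].round(1),"yaw_y",round(yaw(o),3),"q",o["q"].round(2),"F",o["contact_force"].round(1),"w",round(o["width"],1)); return o
def towards(P,yw=None):
    o=get_obs(); print("shift",toolshift(P,o).round(2), "turn", None if yw is None else round((yaw(o)-yw+np.pi)%(2*np.pi)-np.pi,3))
E
python3 - <<'E'
from h import *
np.set_printoptions(precision=1,suppress=True)
st(); s=cam("wrist"); cv2.imwrite("pics/w1.png",s["pixels"])
for t in ["latch_peg","latch_hinge","lid_handle","lid_hinge"]:
    for r in pinpoint("wrist",t)[:2]: print(t,r,atdepth(s,r["uv"]))
towards((442,178.5,200),-1.37)
E
```

```text
t 2.87 pos [426.9 197.8 202.8] yaw_y -1.176 q [ 0.3 -0.1  1.7 -0.   1.6  1.4] F [-0.1  0.2 -0. ] w 28.4
latch_peg {'uv': [350.3, 184.8], 'p': 0.88} [444.2 179.5 137. ]
latch_hinge {'uv': [358.3, 129.5], 'p': 0.78} [481.1 186.6 109.5]
latch_hinge {'uv': [393.6, 59.3], 'p': 0.35} [531.1 188.2 138.9]
lid_handle {'uv': [394.7, 56.0], 'p': 0.9} [533.3 188.3 138. ]
shift [0.6 2.4 0.3] turn 0.204
```

View pics/w1.png

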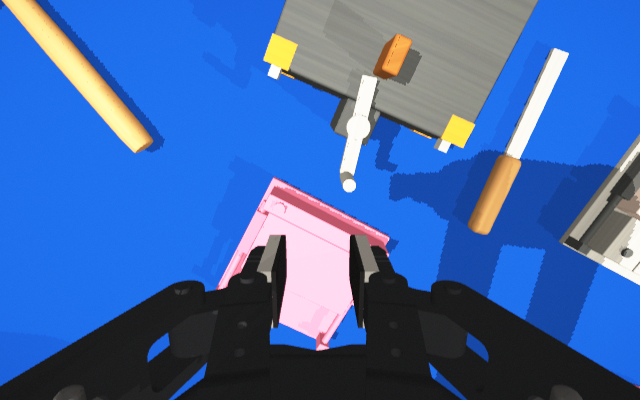

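The wrist picture shows the peg top at (349,185), the pivot at (358,129) and the fin at (395,57). That puts the peg at about (443,179) and the pivot at (481,187), with the latch at about 0.2 rad.

{"api": "apply_moves", "payload": {"rows": [{"translation": [0.6,1.2,0],"turn": 0.1,"jaw": 170},{"translation": [0.7,2.4,0],"turn": 0.2,"jaw": 170},{"translation": [0.7,2.4,0],"turn": 0.2,"jaw": 170},{"translation": [0.7,2.4,3],"turn": 0.2,"jaw": 170},{"translation": [0.7,2.4,6],"turn": 0.2,"jaw": 170},{"translation": [0.7,2.4,8.6],"turn": 0.2,"jaw": 170},{"translation": [0.7,2.4,8.6],"turn": 0.2,"jaw": 170}]}}

```text
clock: 3.7
position: [440.2, 178.1, 112.4]
ee_rot: [0.0, 0.995, 0.102, -0.003]
contact_force: [-0.8, 0.6, -0.7]
width: 28.3
```

Run:
```python
from h import *
np.set_printoptions(precision=1,suppress=True)
st(); s=cam("wrist"); cv2.imwrite("pics/w2.png",s["pixels"])
o=get_obs(); 
H=np.array([481,186.6,116]); 
for th in [0.4,0.6,0.8,1.0,1.2,1.4,1.6,1.8,1.9]:
    P=H+40*np.array([-np.cos(th),-np.sin(th),0]); print(th,toolshift(P,o).round(2), -(th-0.2))
```

```text
t 3.7 pos [440.2 178.1 112.4] yaw_y -1.365 q [ 0.2 -0.   1.8  0.   1.4  1.6] F [-0.8  0.6 -0.7] w 28.3
0.4 [ 0.1  0.8 -0.1] -0.2
0.6 [ 0.4  1.5 -0.1] -0.39999999999999997
0.8 [ 0.7  2.2 -0.1] -0.6000000000000001
1.0 [ 1.2  2.9 -0.1] -0.8
1.2 [ 1.9  3.4 -0.1] -1.0
1.4 [ 2.6  3.7 -0.1] -1.2
1.6 [ 3.4  3.9 -0.1] -1.4000000000000001
1.8 [ 4.2  4.  -0.1] -1.6
1.9 [ 4.5  4.  -0.1] -1.7
```

View pics/w2.png

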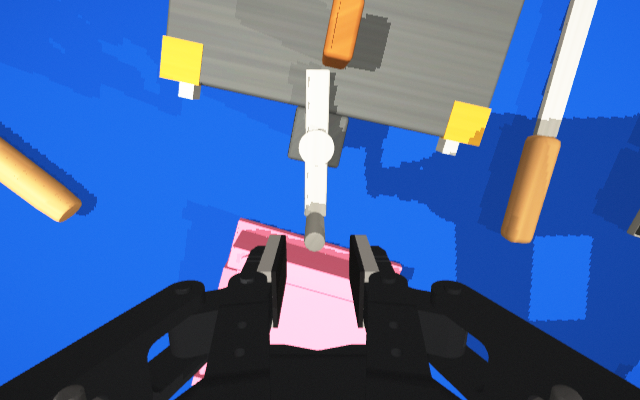

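The peg, at (315,240), stands between the pads, so I'm swinging it.

{"api": "apply_moves", "payload": {"rows": [{"translation": [0,0.3,-0.3],"turn": -0.1,"jaw": 170},{"translation": [0.1,0.8,-0.3],"turn": -0.2,"jaw": 170},{"translation": [0.25,1.15,-0.3],"turn": -0.3,"jaw": 170},{"translation": [0.4,1.5,-0.3],"turn": -0.4,"jaw": 170},{"translation": [0.55,1.85,-0.3],"turn": -0.5,"jaw": 170},{"translation": [0.75,2.2,-0.3],"turn": -0.6,"jaw": 170},{"translation": [1.0,2.6,-0.3],"turn": -0.7,"jaw": 170},{"translation": [1.25,2.9,-0.3],"turn": -0.8,"jaw": 170},{"translation": [1.55,3.15,-0.3],"turn": -0.9,"jaw": 170},{"translation": [1.9,3.4,-0.3],"turn": -1.0,"jaw": 170}]}}

```text
clock: 4.58
position: [469.0, 149.1, 122.2]
ee_rot: [0.001, 0.823, 0.568, 0.001]
contact_force: [-0.4, -0.4, 0.3]
width: 28.4
```

Run:
```python
from h import *
np.set_printoptions(precision=2,suppress=True)
o=st()
H=np.array([481,186.6,116]); 
for th in [1.3,1.4,1.5,1.6,1.7,1.8,1.9,2,2.1]:
    P=H+40*np.array([-np.cos(th),-np.sin(th),0]); print(th,toolshift(P,o), -(th-0.2)-1.365+yaw(o))
```

```text
t 4.58 pos [469.  149.1 122.2] yaw_y -0.362 q [ 0.15  0.02  1.75 -0.    1.38  0.51] F [-0.4 -0.4  0.3] w 28.4
1.3 [-0.05  0.15  0.62] -2.8272474680001265
1.4 [0.01 0.55 0.62] -2.9272474680001266
1.5 [0.1  0.94 0.62] -3.0272474680001267
1.6 [0.23 1.31 0.63] -3.1272474680001268
1.7 [0.41 1.67 0.63] -3.227247468000127
1.8 [0.61 2.02 0.63] -3.3272474680001265
1.9 [0.85 2.34 0.63] -3.4272474680001266
2 [1.12 2.63 0.63] -3.5272474680001267
2.1 [1.42 2.9  0.63] -3.6272474680001268
```

{"api": "apply_moves", "payload": {"rows": [{"translation": [0,0.5,0.4],"turn": -0.1,"jaw": 170},{"translation": [0.1,0.9,0.4],"turn": -0.2,"jaw": 170},{"translation": [0.2,1.3,0.4],"turn": -0.3,"jaw": 170},{"translation": [0.4,1.65,0.4],"turn": -0.4,"jaw": 170},{"translation": [0.6,2.0,0.4],"turn": -0.5,"jaw": 170},{"translation": [0.7,2.2,0.4],"turn": -0.55,"jaw": 170},{"translation": [0.8,2.3,0.4],"turn": -0.55,"jaw": 170}]}}

```text
clock: 5.17
position: [493.5, 148.3, 118.0]
ee_rot: [0.001, 0.639, 0.769, 0.001]
contact_force: [0.1, 0.7, -0.2]
width: 28.3
```

Run:
```python
from h import *
np.set_printoptions(precision=1,suppress=True)
st(); s=cam("wrist"); cv2.imwrite("pics/w3.png",s["pixels"])
for r in pinpoint("wrist","latch_peg")[:2]: print(r,atdepth(s,r["uv"]),atz(s,r["uv"],128))
```

```text
t 5.17 pos [493.5 148.3 118. ] yaw_y 0.185 q [ 0.1  0.1  1.7 -0.   1.4 -0. ] F [ 0.1  0.7 -0.2] w 28.3
{'uv': [225.2, 156.3], 'p': 0.78} [444.7 182.6 136.8] [442.6 180.8 128. ]
{'uv': [322.3, 321.0], 'p': 0.46} [522.4  19.   10.1] [504.8 101.1 128. ]
```

View pics/w3.png

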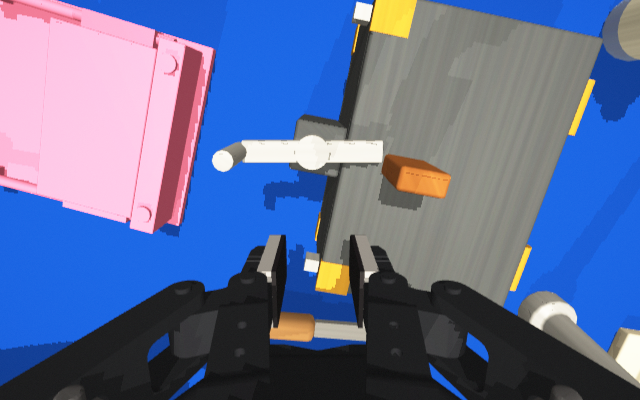

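Run:
```python
from h import *
np.set_printoptions(precision=1,suppress=True)
from scipy.spatial.transform import Rotation as Ro
o=get_obs(); s=cam("wrist"); w,x,y,z=o["ee_rot"]; R=Ro.from_quat([x,y,z,w]).as_matrix()
print(ray(s,(320,200)))
for d in [(0,0,0),(0,14,0),(0,-14,0),(0,14,-19),(11,14,0),(-11,14,0),(11,14,-10)]: print(d,proj(s,o["position"]+R@np.array(d)))
print(atdepth(s,(278,262)),atdepth(s,(357,262)),atdepth(s,(270,285)))
for uv in [(272,240),(280,240),(281,320),(265,270),(275,270),(283,270)]:
  p=atdepth(s,uv); print(uv,p,None if p is None else R.T@(p-o["position"]))
```

```text
(array([480.9, 213.3, 288.5]), array([ 0.1, -0.3, -1. ]))
(0, 0, 0) [317.9 230.5]
(0, 14, 0) [344.1 230.5]
(0, -14, 0) [291.7 230.4]
(0, 14, -19) [347.  244.9]
(11, 14, 0) [344.6 210.9]
(-11, 14, 0) [343.7 249.6]
(11, 14, -10) [346.1 217.1]
[476.9 155.8 175.5] [505.  161.1 175.7] [475.9 151.5 184.5]
(272, 240) [472.3 155.4 156. ] [ 10.7 -19.1 -38.8]
(280, 240) [475.6 156.2 156.5] [ 10.9 -15.7 -39.3]
(281, 320) [482.9  17.8  16.2] [-126.5  -33.5  101. ]
(265, 270) [473.3 155.7 182.6] [ 10.8 -18.1 -65.4]
(275, 270) [476.6 155.9 181.8] [ 10.4 -14.8 -64.6]
(283, 270) [479.  145.2 160.9] [ -0.5 -14.3 -43.7]
```

Run:
```python
from h import *
np.set_printoptions(precision=1,suppress=True)
o=get_obs(); s=cam("scene"); u=proj(s,o["position"]); print(u)
x,y=map(int,u); p=s["pixels"].copy(); 
c=cv2.resize(p[y-60:y+40,x-60:x+65],(750,600),interpolation=cv2.INTER_CUBIC)
cv2.drawMarker(c,(int((u[0]-x+60+.5)*6),int((u[1]-y+60+.5)*6)),(0,0,255),0,20)
g=o["position"]+[0,0,40];v=proj(s,g);cv2.drawMarker(c,(int((v[0]-x+60+.5)*6),int((v[1]-y+60+.5)*6)),(0,255,0),0,20)
cv2.imwrite("pics/s4.png",c)
```

```text
[348.1 161.2]
```

View pics/s4.png

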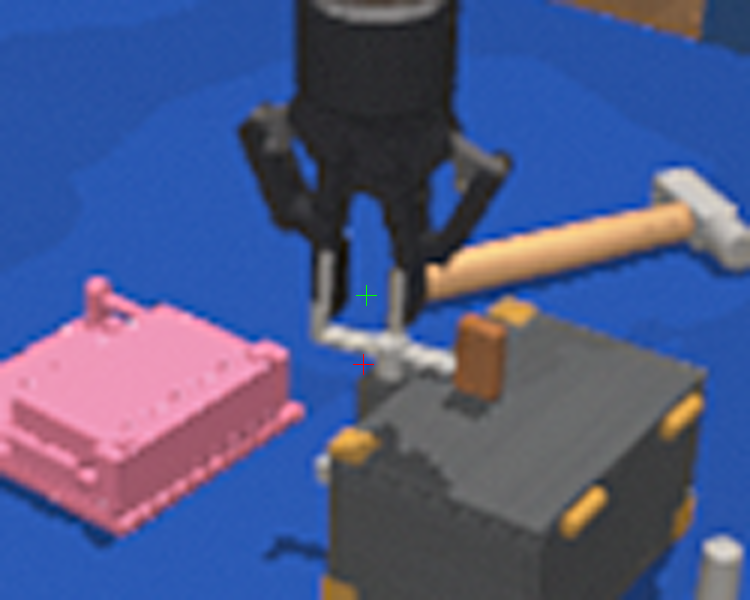

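Run:
```python
from h import *
np.set_printoptions(precision=1,suppress=True)
from scipy.spatial.transform import Rotation as Ro
o=get_obs(); w,x,y,z=o["ee_rot"]; R=Ro.from_quat([x,y,z,w]).as_matrix()
for n in ["scene","wrist"]:
    s=cam(n); P,m=cloud(s); T=(P-o["position"])@R
    k=m&(abs(T[...,1])<40)&(abs(T[...,0])<16)&(T[...,2]<6)&(T[...,2]>-100)
    q=T[k]; q=q[np.argsort(-q[:,2])]; print(n,len(q)); print(q[:200:8])
```

```text
scene 314
[[  9.9 -14.8 -26.6]
 [ -9.   18.5 -32.1]
 [ -6.9 -17.4 -35.4]
 [ -3.9 -12.4 -38.4]
 [  0.5  29.9 -40. ]
 [ -7.3  20.5 -41.9]
 [ -2.6 -13.1 -44.3]
 [ -6.7  26.3 -46.4]
 [ -2.9 -25.8 -48.1]
 [ -7.1  23.3 -49.3]
 [ -7.8  20.4 -52.3]
 [-10.1 -16.4 -54.4]
 [  7.6 -11.3 -56.2]
 [  5.6  30.3 -57.5]
 [ -0.1 -14.5 -59.5]
 [ -3.1  24.3 -60.7]
 [ -0.8 -14.2 -63.4]
 [  5.3 -13.8 -66.9]
 [ -9.5  20.4 -69.9]
 [ -6.5  34.5 -71.8]
 [ 11.2 -16.5 -73.2]
 [ -6.3  31.2 -74.1]
 [ -7.5 -30.5 -76.3]
 [-14.8 -14.8 -77.3]
 [ -8.9  29.1 -78.3]]
wrist 13709
[[ -0.8 -14.7 -27.4]
 [ -3.9 -14.6 -29.4]
 [  7.7  14.1 -30.1]
 [ -2.3 -14.4 -30.5]
 [ -5.4  13.9 -31. ]
 [ -8.4 -14.5 -31.2]
 [-10.2 -14.5 -31.5]
 [ 10.2 -16.7 -31.9]
 [ -9.3  13.9 -32.1]
 [ 10.4 -20.5 -32.3]
 [  4.9 -14.5 -32.5]
 [  9.2 -14.4 -32.7]
 [ 10.7  17.2 -32.9]
 [  3.7 -14.5 -33. ]
 [  5.3  13.8 -33.3]
 [ -3.7  14.1 -33.4]
 [ -0.2 -14.5 -33.8]
 [ 10.7  15.8 -33.9]
 [  1.4  13.9 -34. ]
 [  0.4 -14.5 -34.1]
 [ -2.4 -14.5 -34.4]
 [ -9.   14.1 -34.5]
 [ -5.1 -14.6 -34.7]
 [ 11.1  19.9 -34.9]
 [  1.   13.8 -35.2]]
```

The peg hasn't moved. The picture and depth show the finger ends about 30 mm above the reported TCP, so the fingers passed over it. I'll go back, measure the tip offset with the jaws shut and open on the way, and come in lower.

Run:
```python
from h import *
towards((443,179,125),-1.37)
```

```text
shift [ 3.93 -4.31 -0.88] turn 1.549
```

{"api": "apply_moves", "payload": {"rows": [{"translation": [0,0,-1],"turn": 0.1,"jaw": 255},{"translation": [0.4,-0.5,-1],"turn": 0.2,"jaw": 255},{"translation": [0.8,-1,-1],"turn": 0.3,"jaw": 255},{"translation": [1.2,-1.5,-1],"turn": 0.42,"jaw": 255},{"translation": [1.6,-2,-1],"turn": 0.54,"jaw": 255},{"translation": [2,-2.5,-1],"turn": 0.66,"jaw": 255},{"translation": [2.5,-3,-1],"turn": 0.78,"jaw": 255},{"translation": [3,-3.5,-1],"turn": 0.9,"jaw": 255},{"translation": [3.5,-4,-1],"turn": 1.02,"jaw": 255},{"translation": [3.9,-4.3,-1],"turn": 1.14,"jaw": 255}]}}

```text
clock: 6.3
position: [442.6, 178.9, 126.0]
ee_rot: [0.0, 0.955, 0.298, -0.0]
contact_force: [0.6, 0.7, -0.3]
width: 0.2
```

```bash
cat >> h.py <<'E'
def tips():
    from scipy.spatial.transform import Rotation as Ro
    o=get_obs(); w,x,y,z=o["ee_rot"]; R=Ro.from_quat([x,y,z,w]).as_matrix()
    s=cam("wrist"); P,m=cloud(s); T=(P-o["position"])@R
    h=o["width"]/2
    for sg in (1,-1):
        k=m&(T[...,1]*sg<h+18)&(T[...,1]*sg>h-4)&(abs(T[...,0])<16)&(T[...,2]<6)&(T[...,2]>-100)
        q=T[k]; q=q[np.argsort(-q[:,2])]; print(sg,len(q),q[:150:30].round(1).tolist())
    return s
E
python3 - <<'E'
from h import *
st(); s=tips(); cv2.imwrite("pics/w4.png",s["pixels"]); towards((443,179,125),-1.37)
E
```

```text
t 6.3 pos [442.6 178.9 126. ] yaw_y -0.966 q [ 0.22 -0.01  1.77 -0.    1.39  1.19] F [ 0.6  0.7 -0.3] w 0.2
1 4904 [[5.8, -0.8, 5.8], [4.8, -3.5, 2.3], [5.9, 1.3, -0.9], [4.8, -3.9, -4.0], [3.2, 3.9, -7.0]]
-1 4949 [[4.6, -4.1, 5.9], [5.2, -3.5, 2.7], [5.7, -2.9, -0.3], [5.6, 1.3, -3.2], [3.7, -4.4, -5.6]]
shift [0.04 0.07 0.1 ] turn 0.393
```

View pics/w4.png

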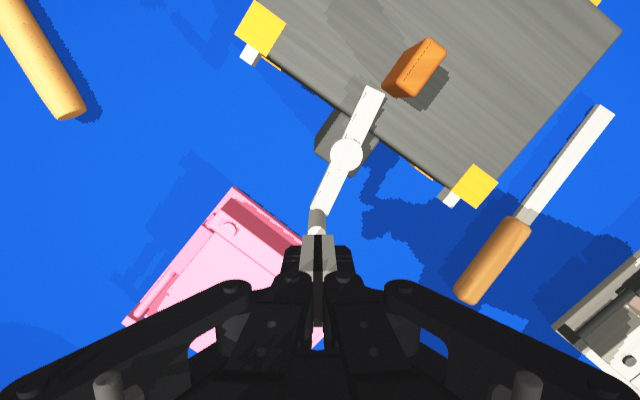

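{"api": "apply_moves", "payload": {"rows": [{"translation": [0,0,0],"turn": 0.12,"jaw": 165},{"translation": [0,0,0],"turn": 0.24,"jaw": 165},{"translation": [0,0,0],"turn": 0.36,"jaw": 165},{"translation": [0,0,0],"turn": 0.39,"jaw": 165},{"translation": [0,0,1.5],"turn": 0.39,"jaw": 165},{"translation": [0,0,3],"turn": 0.39,"jaw": 165},{"translation": [0,0,3.6],"turn": 0.39,"jaw": 165},{"translation": [0,0,3.6],"turn": 0.39,"jaw": 165}]}}

```text
clock: 7.02
position: [442.5, 178.4, 88.7]
ee_rot: [0.0, 0.994, 0.111, -0.001]
contact_force: [-0.1, -0.1, -0.3]
width: 30.6
```

Run:
```python
from h import *
o=st(); s=tips(); cv2.imwrite("pics/w5.png",s["pixels"]); 
H=np.array([481,186.6,88]); 
for th in [0.3,0.4,0.6,0.8,1.0,1.2]:
    P=H+40*np.array([-np.cos(th),-np.sin(th),0]); print(th,toolshift(P,o).round(2))
```

```text
t 7.02 pos [442.5 178.4  88.7] yaw_y -1.348 q [ 0.22  0.02  1.82 -0.    1.31  1.57] F [-0.1 -0.1 -0.3] w 30.6
1 3803 [[1.2, 15.3, -28.4], [-7.9, 15.2, -31.9], [10.6, 15.8, -33.8], [0.0, 15.1, -35.2], [-1.9, 15.1, -36.0]]
-1 3862 [[1.6, -14.9, -29.3], [10.0, -20.1, -32.3], [10.5, -18.6, -33.6], [-3.4, -14.9, -35.2], [6.5, -23.6, -36.1]]
0.3 [-0.05  0.36  0.07]
0.4 [-0.    0.76  0.07]
0.6 [0.22 1.52 0.07]
0.8 [0.58 2.23 0.07]
1.0 [1.08 2.86 0.07]
1.2 [1.7  3.37 0.06]
```

View pics/w5.png

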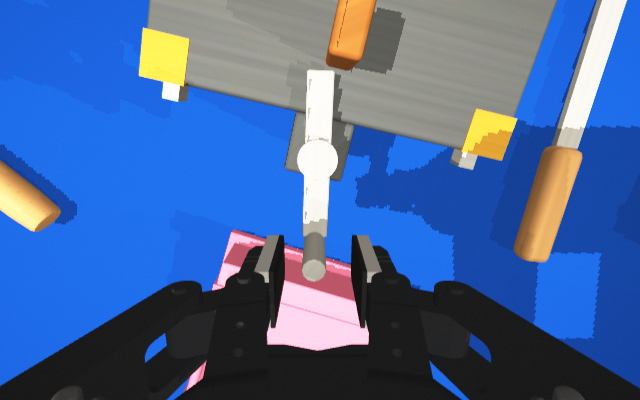

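Now the peg top, at (314,272), really is between the pads, so I'm swinging it.

{"api": "apply_moves", "payload": {"rows": [{"translation": [-0.05,0.35,0],"turn": -0.1,"jaw": 165},{"translation": [0,0.75,0],"turn": -0.2,"jaw": 165},{"translation": [0.1,1.15,0],"turn": -0.3,"jaw": 165},{"translation": [0.2,1.5,0],"turn": -0.4,"jaw": 165},{"translation": [0.4,1.9,0],"turn": -0.5,"jaw": 165},{"translation": [0.6,2.25,0],"turn": -0.6,"jaw": 165},{"translation": [0.8,2.55,0],"turn": -0.7,"jaw": 165},{"translation": [1.1,2.85,0],"turn": -0.8,"jaw": 165},{"translation": [1.4,3.1,0],"turn": -0.9,"jaw": 165},{"translation": [1.7,3.35,0],"turn": -1.0,"jaw": 165}]}}

```text
clock: 7.9
position: [467.5, 149.6, 90.9]
ee_rot: [0.0, 0.818, 0.576, 0.0]
contact_force: [0.2, 1.2, 0.7]
width: 30.0
```

Run:
```python
from h import *
o=st(); s=cam("wrist"); cv2.imwrite("pics/w6.png",s["pixels"]); 
H=np.array([481,186.6,89]); 
for th in [1.3,1.4,1.5,1.6,1.7,1.8,1.9,2.0,2.1]:
    P=H+40*np.array([-np.cos(th),-np.sin(th),0]); print(th,toolshift(P,o).round(2))
```

```text
t 7.9 pos [467.5 149.6  90.9] yaw_y -0.344 q [ 0.15  0.04  1.79 -0.    1.31  0.5 ] F [0.2 1.2 0.7] w 30.0
1.3 [-0.05  0.31  0.19]
1.4 [-0.    0.71  0.19]
1.5 [0.09 1.1  0.19]
1.6 [0.21 1.48 0.19]
1.7 [0.38 1.84 0.19]
1.8 [0.58 2.19 0.19]
1.9 [0.81 2.52 0.19]
2.0 [1.07 2.82 0.19]
2.1 [1.37 3.09 0.19]
```

View pics/w6.png

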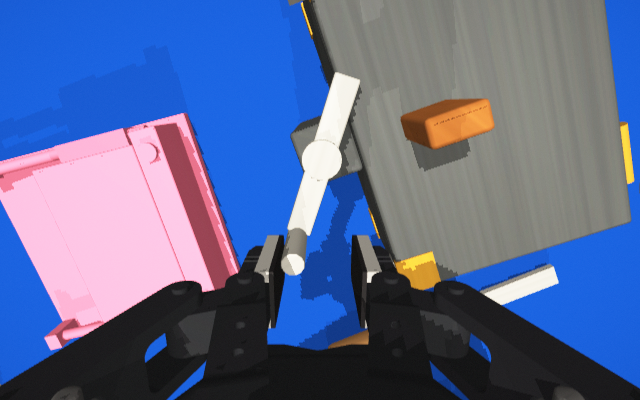

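The lever follows the pads, so I'm carrying on to the stop.

{"api": "apply_moves", "payload": {"rows": [{"translation": [0,0.5,0.2],"turn": -0.1,"jaw": 165},{"translation": [0.05,0.9,0.2],"turn": -0.2,"jaw": 165},{"translation": [0.15,1.3,0.2],"turn": -0.3,"jaw": 165},{"translation": [0.3,1.65,0.2],"turn": -0.4,"jaw": 165},{"translation": [0.5,2.0,0.2],"turn": -0.5,"jaw": 165},{"translation": [0.65,2.3,0.2],"turn": -0.6,"jaw": 165},{"translation": [0.8,2.5,0.2],"turn": -0.65,"jaw": 165},{"translation": [0.9,2.65,0.2],"turn": -0.65,"jaw": 165},{"translation": [0.9,2.65,0.2],"turn": -0.65,"jaw": 165}]}}

```text
clock: 8.7
position: [495.5, 149.1, 88.4]
ee_rot: [0.0, 0.595, 0.804, 0.0]
contact_force: [1.7, 1.2, 0.2]
width: 30.5
```

Run:
```python
from h import *
o=st(); s=cam("wrist"); cv2.imwrite("pics/w7.png",s["pixels"]); 
for uv in [pinpoint("wrist",t)[0]["uv"] for t in ["latch_peg","latch_hinge"]]: print(uv,atdepth(s,uv),atz(s,uv,137),atz(s,uv,108))
```

```text
t 8.7 pos [495.5 149.1  88.4] yaw_y 0.297 q [ 0.14  0.1   1.73 -0.    1.31 -0.15] F [1.7 1.2 0.2] w 30.5
[297.1, 260.2] [485.90868542 152.01389726 135.26559093] [485.7689012  152.85561783 137.        ] [488.10614819 138.78171972 108.        ]
[317.5, 158.0] [482.80455236 189.54630675 109.39947219] [481.53359681 193.73727383 137.        ] [482.86899558 189.33380567 108.        ]
```

View pics/w7.png

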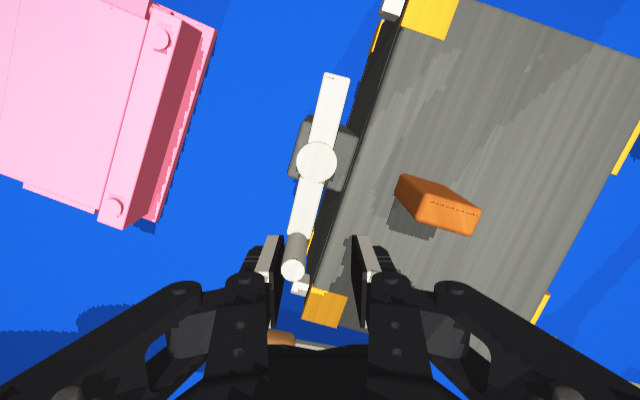

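{"api": "apply_moves", "payload": {"rows": [{"translation": [0,0.3,0],"turn": 0,"jaw": 165},{"translation": [0,0.6,0],"turn": 0,"jaw": 165},{"translation": [0,0.8,0],"turn": 0,"jaw": 165},{"translation": [0,0.8,0],"turn": 0,"jaw": 165}]}}

```text
clock: 9.18
position: [501.2, 150.7, 87.5]
ee_rot: [-0.001, 0.594, 0.805, -0.002]
contact_force: [-17.2, -9.7, 10.3]
width: 30.4
```

Run:
```python
from h import *
o=st(); s=cam("wrist"); cv2.imwrite("pics/w8.png",s["pixels"]); 
for uv in [pinpoint("wrist",t)[0]["uv"] for t in ["latch_peg","latch_hinge"]]: print(uv,atdepth(s,uv),atz(s,uv,128),atz(s,uv,108))
```

```text
t 9.18 pos [501.2 150.7  87.5] yaw_y 0.299 q [ 0.15  0.12  1.72 -0.    1.32 -0.15] F [-17.2  -9.7  10.3] w 30.4
[290.9, 264.0] [489.87419674 152.21053968 136.26999588] [490.38303253 148.02456096 128.        ] [491.61359126 137.90127    108.        ]
[304.2, 159.9] [483.16745066 188.66303372 109.35477553] [483.06437704 191.84838419 128.        ] [483.17494006 188.43158384 108.        ]
```

View pics/w8.png

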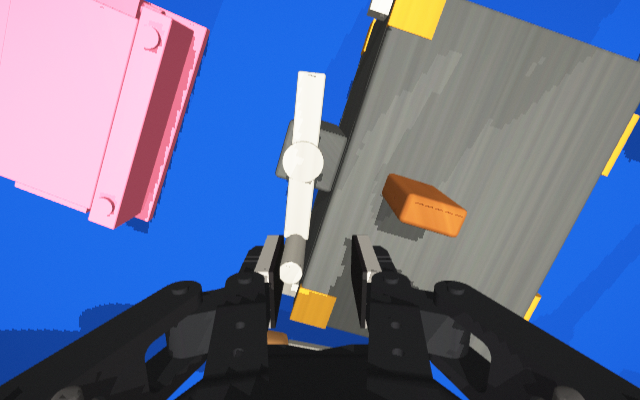

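The lever is against its stop: 20 N of reaction, at about 1.75 rad. Next I back off, lift and go to the fin.

{"api": "apply_moves", "payload": {"rows": [{"translation": [0,-0.8,0],"turn": 0,"jaw": 150},{"translation": [0,-0.8,-2],"turn": 0,"jaw": 150},{"translation": [0,-0.8,-4.5],"turn": 0,"jaw": 150},{"translation": [0,-0.8,-4.5],"turn": -0.12,"jaw": 120},{"translation": [0,-0.8,-4.5],"turn": -0.24,"jaw": 120},{"translation": [0,-0.8,-4.5],"turn": -0.36,"jaw": 120},{"translation": [0,-0.8,-4.5],"turn": -0.48,"jaw": 120},{"translation": [0,-0.8,-4.5],"turn": -0.6,"jaw": 120},{"translation": [0,-0.8,-4.5],"turn": -0.72,"jaw": 120},{"translation": [0,-0.8,-4.5],"turn": -0.84,"jaw": 120}]}}

```text
clock: 10.17
position: [495.2, 149.2, 132.9]
ee_rot: [0.0, 0.211, 0.977, 0.0]
contact_force: [-0.6, 0.1, 0.4]
width: 45.1
```

Run:
```python
from h import *
np.set_printoptions(precision=1,suppress=True)
o=st(); s=cam("wrist"); cv2.imwrite("pics/w9.png",s["pixels"]); P,m=cloud(s)
for nm,z in [("lid",(92,104)),("fin",(125,150))]:
    k=m&(P[...,0]>510)&(P[...,0]<640)&(P[...,1]>110)&(P[...,1]<280)&(P[...,2]>z[0])&(P[...,2]<z[1])
    if nm=="fin": k&=(abs(P[...,1]-186)<20)&(abs(P[...,0]-533)<30)
    q=P[k]; print(nm,len(q),q.mean(0) if len(q) else 0,cv2.minAreaRect(q[:,:2].astype(np.float32)) if len(q)>3 else 0)
towards((533.2,186.6,125),np.pi/2)
```

```text
t 10.17 pos [495.2 149.2 132.9] yaw_y 1.145 q [ 0.1  0.1  1.7  0.   1.4 -1. ] F [-0.6  0.1  0.4] w 45.1
lid 24760 [550.1 200.   98.6] ((565.5220336914062, 191.93460083007812), (163.8556671142578, 111.05494689941406), 89.99213409423828)
fin 444 [527.8 190.3 135.4] ((531.010498046875, 191.49191284179688), (22.642807006835938, 9.69771671295166), 26.51522445678711)
shift [-2.   5.   0.8] turn -0.415
```

View pics/w9.png

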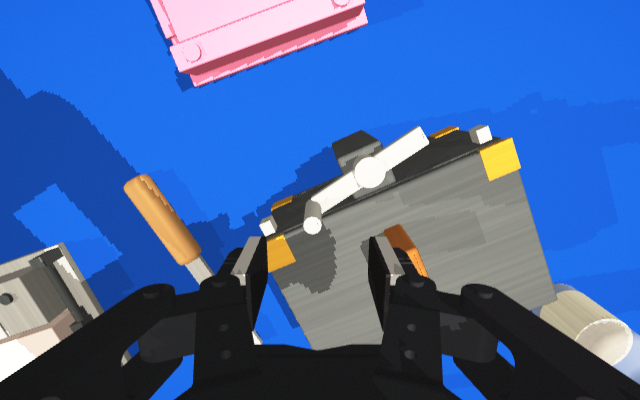

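{"api": "apply_moves", "payload": {"rows": [{"translation": [-0.7,1.7,0],"turn": -0.12,"jaw": 110},{"translation": [-1.4,3.4,0],"turn": -0.24,"jaw": 110},{"translation": [-2.0,5.0,0],"turn": -0.36,"jaw": 110},{"translation": [-2.0,5.0,0],"turn": -0.415,"jaw": 110},{"translation": [-2.0,5.0,0],"turn": -0.415,"jaw": 110}]}}

```text
clock: 10.63
position: [534.5, 186.7, 132.4]
ee_rot: [-0.0, 0.008, 1.0, 0.0]
contact_force: [-0.2, 0.5, 0.6]
width: 48.3
```

Run:
```python
from h import *
o=st(); s=cam("wrist"); cv2.imwrite("pics/w10.png",s["pixels"]); towards((533.2,187,79),np.pi/2)
```

```text
t 10.63 pos [534.5 186.7 132.4] yaw_y 1.555 q [ 0.2   0.17  1.56  0.    1.41 -1.36] F [-0.2  0.5  0.6] w 48.3
shift [0.09 0.06 5.35] turn -0.019
```

View pics/w10.png

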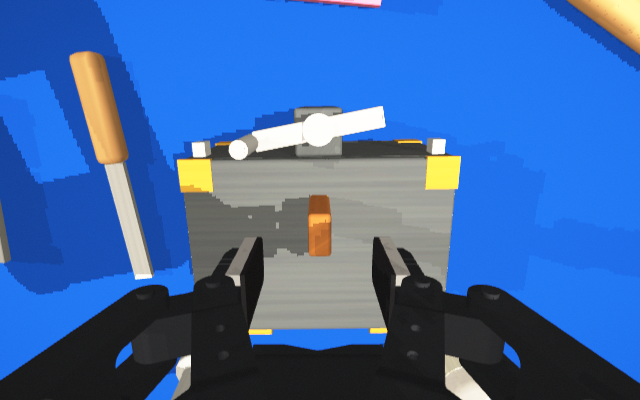

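The fin is centred between the pads, at (319,228), and the lever is clear of the lid. I'm going down and gripping it.

{"api": "apply_moves", "payload": {"rows": [{"translation": [0,0,2],"turn": -0.015,"jaw": 110},{"translation": [0,0,4],"turn": -0.015,"jaw": 110},{"translation": [0,0,5.2],"turn": -0.015,"jaw": 110},{"translation": [0,0,5.2],"turn": -0.015,"jaw": 255},{"translation": [0,0,5.2],"turn": -0.015,"jaw": 255},{"translation": [0,0,5.2],"turn": -0.015,"jaw": 255},{"translation": [0,0,5.2],"turn": -0.015,"jaw": 255},{"translation": [0,0,5.2],"turn": -0.015,"jaw": 255}]}}

```text
clock: 11.35
position: [534.5, 187.4, 82.1]
ee_rot: [0.001, 0.001, 1.0, 0.001]
contact_force: [-0.7, 11.5, -0.5]
width: 11.1
```

Run:
```python
from h import *
o=st(); s=tips(); cv2.imwrite("pics/w11.png",s["pixels"])
# arc
r=np.hypot(86,34); a0=np.arctan2(34,-86)
for d in np.arange(0,1.81,0.1):
    c,sn=np.cos(d),np.sin(d); dx=(-86*c+34*sn)+86; dz=(86*sn+34*c)-34
    print(round(d,2), (toolshift(o["position"]+[dx,0,dz],o)).round(2))
```

```text
t 11.35 pos [534.5 187.4  82.1] yaw_y 1.569 q [ 0.2   0.2   1.63  0.    1.31 -1.37] F [-0.7 11.5 -0.5] w 11.1
1 5208 [[7.5, 21.7, -14.8], [14.8, 9.9, -15.3], [15.8, 9.4, -15.5], [10.8, 3.7, -15.6], [10.9, 10.9, -15.7]]
-1 5208 [[8.9, -7.5, -14.6], [15.3, -7.4, -15.5], [12.8, -12.2, -15.6], [14.9, -1.6, -15.8], [-4.3, -23.3, -15.9]]
0.0 [0. 0. 0.]
0.1 [-0.38  0.   -0.84]
0.2 [-0.85  0.   -1.64]
0.3 [-1.39  0.01 -2.39]
0.4 [-2.01  0.01 -3.08]
0.5 [-2.69  0.01 -3.7 ]
0.6 [-3.43  0.01 -4.26]
0.7 [-4.22  0.02 -4.73]
0.8 [-5.06  0.02 -5.13]
0.9 [-5.93  0.02 -5.44]
1.0 [-6.82  0.02 -5.66]
1.1 [-7.74  0.02 -5.79]
1.2 [-8.66  0.02 -5.83]
1.3 [-9.59  0.03 -5.78]
1.4 [-10.5    0.03  -5.64]
1.5 [-11.39   0.03  -5.4 ]
1.6 [-12.26   0.03  -5.08]
1.7 [-13.09   0.03  -4.67]
1.8 [-13.87   0.03  -4.18]
```

View pics/w11.png

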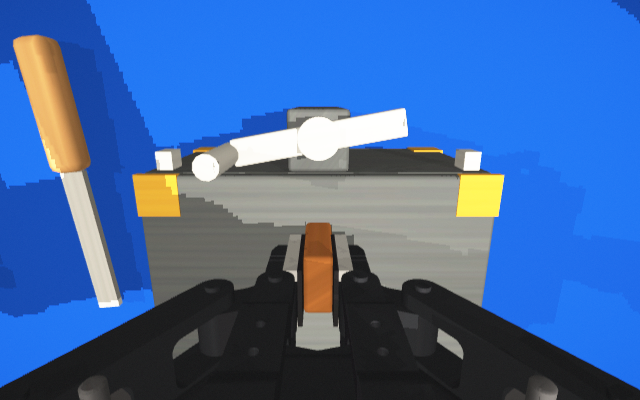

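The fin is held at 11.1 mm. Next is the lid arc.

{"api": "apply_moves", "payload": {"rows": [{"translation": [-0.18,0.05,-0.42],"turn": 0,"jaw": 255},{"translation": [-0.38,0.05,-0.84],"turn": 0,"jaw": 255},{"translation": [-0.85,0.05,-1.64],"turn": 0,"jaw": 255},{"translation": [-1.39,0.05,-2.39],"turn": 0,"jaw": 255},{"translation": [-2.01,0.05,-3.08],"turn": 0,"jaw": 255},{"translation": [-2.69,0.05,-3.7],"turn": 0,"jaw": 255},{"translation": [-3.43,0.05,-4.26],"turn": 0,"jaw": 255},{"translation": [-4.22,0.05,-4.73],"turn": 0,"jaw": 255},{"translation": [-5.06,0.05,-5.13],"turn": 0,"jaw": 255},{"translation": [-5.93,0.05,-5.44],"turn": 0,"jaw": 255}]}}

```text
clock: 12.23
position: [592.7, 187.4, 135.6]
ee_rot: [-0.001, 0.001, 1.0, 0.0]
contact_force: [-5.5, 6.5, -7.6]
width: 11.0
```

Run:
```python
from h import *
o=st(); s=cam("scene"); c=cv2.resize(s["pixels"][100:230,310:450],(646,600),interpolation=cv2.INTER_CUBIC); cv2.imwrite("pics/s12.png",c)
b=np.array([534.5,187.4,82.1])
for d in np.arange(0.9,1.81,0.1):
    c,sn=np.cos(d),np.sin(d); dx=(-86*c+34*sn)+86; dz=(86*sn+34*c)-34
    print(round(d,2), (toolshift(b+[dx,0,dz],o)).round(2))
```

```text
t 12.23 pos [592.7 187.4 135.6] yaw_y 1.57 q [ 0.18  0.28  1.42  0.    1.45 -1.39] F [-5.5  6.5 -7.6] w 11.0
0.9 [-0.1  0.  -0.1]
1.0 [-0.99  0.   -0.32]
1.1 [-1.91  0.01 -0.46]
1.2 [-2.83  0.01 -0.5 ]
1.3 [-3.75  0.01 -0.45]
1.4 [-4.67  0.01 -0.31]
1.5 [-5.56  0.01 -0.08]
1.6 [-6.43  0.01  0.24]
1.7 [-7.26  0.01  0.65]
1.8 [-8.05  0.01  1.13]
```

View pics/s12.png

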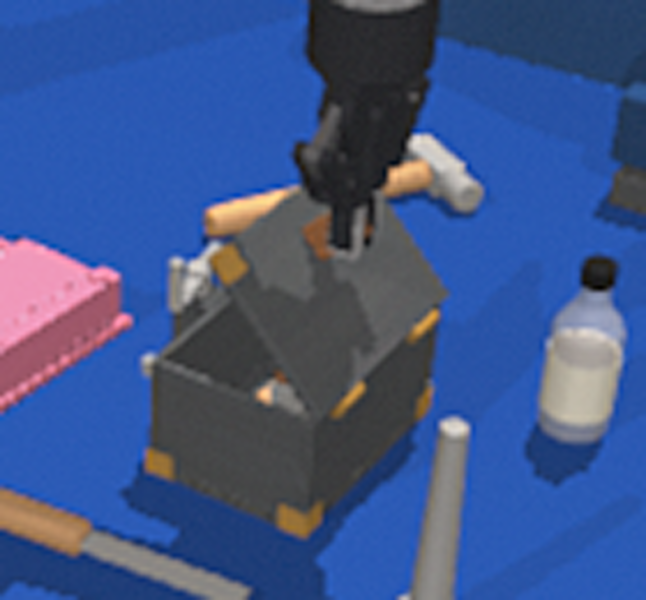

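The lid is rising. Continuing to about 1.7 rad.

{"api": "apply_moves", "payload": {"rows": [{"translation": [-0.99,0,-0.32],"turn": 0,"jaw": 255},{"translation": [-1.91,0,-0.46],"turn": 0,"jaw": 255},{"translation": [-2.83,0,-0.5],"turn": 0,"jaw": 255},{"translation": [-3.75,0,-0.45],"turn": 0,"jaw": 255},{"translation": [-4.67,0,-0.31],"turn": 0,"jaw": 255},{"translation": [-5.56,0,-0.08],"turn": 0,"jaw": 255},{"translation": [-6.43,0,0.24],"turn": 0,"jaw": 255},{"translation": [-7.26,0,0.65],"turn": 0,"jaw": 255},{"translation": [-7.26,0,0.65],"turn": 0,"jaw": 255}]}}

```text
clock: 13.03
position: [667.3, 187.2, 130.1]
ee_rot: [0.001, 0.001, 1.0, 0.001]
contact_force: [-1.7, 4.0, 5.2]
width: 10.7
```

Run:
```python
from h import *
o=st(); s=cam("scene"); c=cv2.resize(s["pixels"][100:230,310:450],(646,600),interpolation=cv2.INTER_CUBIC); cv2.imwrite("pics/s13.png",c)
s=cam("top"); c=cv2.resize(s["pixels"][120:230,200:320],(655,600),interpolation=cv2.INTER_CUBIC); cv2.imwrite("pics/t13.png",c)
s=cam("wrist"); cv2.imwrite("pics/w13.png",s["pixels"])
```

```text
t 13.03 pos [667.3 187.2 130.1] yaw_y 1.569 q [ 0.16  0.42  1.24  0.    1.48 -1.41] F [-1.7  4.   5.2] w 10.7
```

View pics/s13.png

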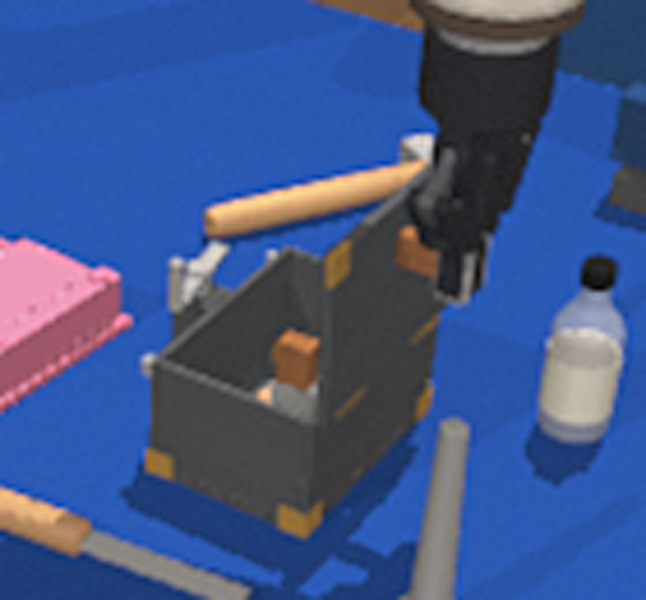

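View pics/w13.png

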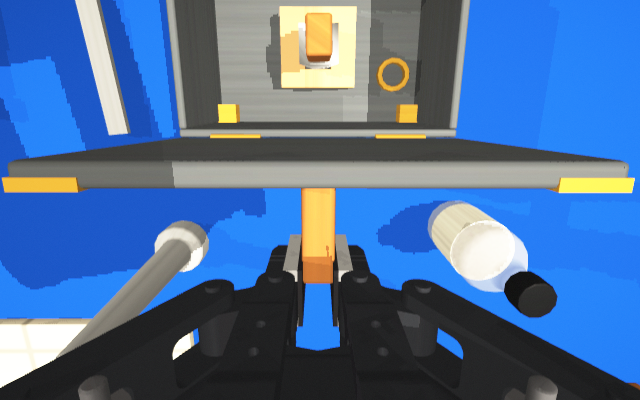

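The lid stands past upright. The wedge's grip shows at (319,35) and the ring at (393,75) beside the insert. I'm letting go and rising clear, then going over the wedge.

{"api": "apply_moves", "payload": {"rows": [{"translation": [0,0,0],"turn": 0,"jaw": 150},{"translation": [0,0,0],"turn": 0,"jaw": 150},{"translation": [0,0,0],"turn": 0,"jaw": 150},{"translation": [0,0,-2],"turn": 0,"jaw": 150},{"translation": [0,0,-5],"turn": 0,"jaw": 150},{"translation": [0,0,-8],"turn": 0,"jaw": 150},{"translation": [0,0,-8.5],"turn": 0,"jaw": 150},{"translation": [3.5,0,-8.5],"turn": 0,"jaw": 150},{"translation": [7,0,-8.5],"turn": 0,"jaw": 150},{"translation": [10,0,-8.5],"turn": 0,"jaw": 150}]}}

```text
clock: 14.02
position: [564.4, 186.4, 213.2]
ee_rot: [-0.0, 0.001, 1.0, -0.0]
contact_force: [0.3, 0.6, 1.0]
width: 35.0
```

Run:
```python
from h import *
np.set_printoptions(precision=1,suppress=True)
o=st(); s=tips(); cv2.imwrite("pics/w14.png",s["pixels"]); P,m=cloud(s)
k=m&(abs(P[...,0]-567)<30)&(abs(P[...,1]-187)<30)&(P[...,2]>72)&(P[...,2]<95); q=P[k]; print(len(q),q.mean(0),np.median(q[:,2]),cv2.minAreaRect(q[:,:2].astype(np.float32)))
print(pinpoint("wrist","wedge")[:1])
k=m&(P[...,0]>625)&(P[...,0]<680)&(abs(P[...,1]-187)<70)&(P[...,2]>180)&(P[...,2]<215); q=P[k]; print("lid edge",q.mean(0), q[:,2].max())
```

```text
t 14.02 pos [564.4 186.4 213.2] yaw_y 1.57 q [ 0.2  0.2  1.4 -0.   1.6 -1.4] F [0.3 0.6 1. ] w 35.0
1 3929 [[4.7, 17.8, -29.0], [7.7, 17.7, -32.7], [11.1, 20.9, -34.1], [-1.5, 17.7, -35.3], [9.7, 17.7, -36.5]]
-1 3983 [[4.8, -17.6, -29.5], [8.6, -17.6, -32.7], [11.0, -22.0, -34.2], [1.3, -17.5, -35.4], [7.0, -28.2, -36.6]]
477 [560.2 188.1  80.7] 80.87379208523626 ((560.8572387695312, 188.10926818847656), (23.86949920654297, 15.593391418457031), 0.009950464591383934)
[{'uv': [317.6, 160.7], 'p': 0.59}]
lid edge [647.5 187.7 189.7] 192.04675665514364
```

View pics/w14.png

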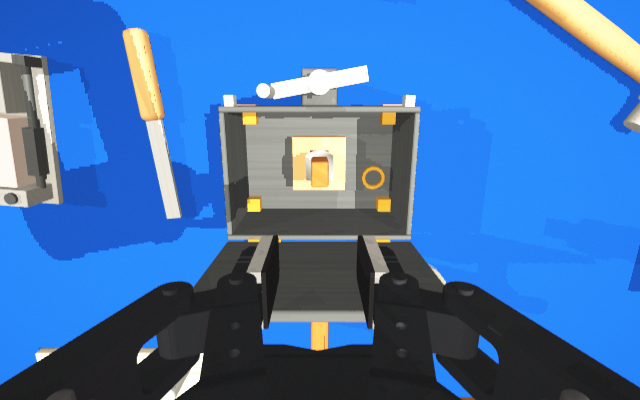

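The grip top measures (560.9, 188.1, 81), with sides of 24 x 16 mm, which matches the wedge. I'm going down to it.

{"api": "apply_moves", "payload": {"rows": [{"translation": [0.35,0.17,0],"turn": 0,"jaw": 145},{"translation": [0.35,0.17,4],"turn": 0,"jaw": 145},{"translation": [0.35,0.17,8],"turn": 0,"jaw": 145},{"translation": [0.35,0.17,11.5],"turn": 0,"jaw": 145},{"translation": [0.35,0.17,13],"turn": 0,"jaw": 145},{"translation": [0.35,0.17,13],"turn": 0,"jaw": 145}]}}

```text
clock: 14.62
position: [561.2, 187.8, 79.4]
ee_rot: [-0.003, 0.001, 1.0, -0.001]
contact_force: [-0.3, -0.1, 0.4]
width: 36.6
```

Run:
```python
from h import *
np.set_printoptions(precision=1,suppress=True)
o=st(); s=cam("wrist"); cv2.imwrite("pics/w15.png",s["pixels"]); P,m=cloud(s)
k=m&(abs(P[...,0]-561)<16)&(abs(P[...,1]-188)<12)&(P[...,2]>74)&(P[...,2]<90); q=P[k]; print(len(q),q.mean(0),np.median(q[:,2]),cv2.minAreaRect(q[:,:2].astype(np.float32)))
towards((561,188.1,23),np.pi/2)
```

```text
t 14.62 pos [561.2 187.8  79.4] yaw_y 1.57 q [ 0.2  0.3  1.6 -0.   1.3 -1.4] F [-0.3 -0.1  0.4] w 36.6
1314 [559.5 188.   80.6] 80.90213115850287 ((560.490478515625, 187.89878845214844), (23.656265258789062, 15.637609481811523), 0.19847530126571655)
shift [0.1 0.  5.9] turn -0.001
```

View pics/w15.png

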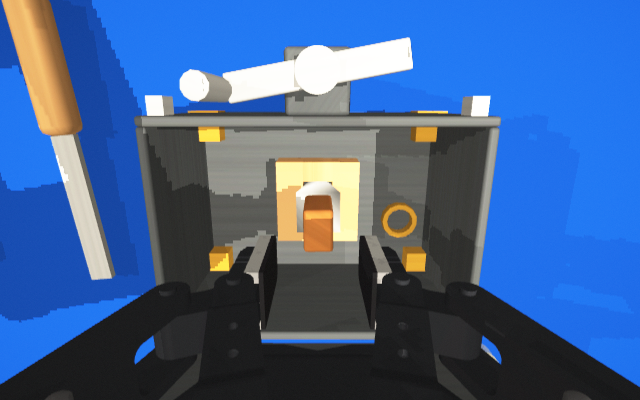

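{"api": "apply_moves", "payload": {"rows": [{"translation": [0.06,0,2],"turn": 0,"jaw": 145},{"translation": [0.06,0,4],"turn": 0,"jaw": 145},{"translation": [0.06,0,5.5],"turn": 0,"jaw": 145},{"translation": [0.06,0,5.6],"turn": 0,"jaw": 145},{"translation": [0.06,0,5.6],"turn": 0,"jaw": 255},{"translation": [0.06,0,5.6],"turn": 0,"jaw": 255},{"translation": [0.06,0,5.6],"turn": 0,"jaw": 255},{"translation": [0.06,0,5.6],"turn": 0,"jaw": 255},{"translation": [0.06,0,5.6],"turn": 0,"jaw": 255},{"translation": [0.06,0,5.6],"turn": 0,"jaw": 255}]}}

```text
clock: 15.5
position: [563.2, 188.5, 29.7]
ee_rot: [0.002, 0.0, 1.0, 0.0]
contact_force: [1.0, -1.0, 7.5]
width: 14.8
```

Run:
```python
from h import *
o=st(); s=cam("wrist"); cv2.imwrite("pics/w16.png",s["pixels"])
```

```text
t 15.5 pos [563.2 188.5  29.7] yaw_y 1.57 q [ 0.19  0.3   1.62 -0.    1.22 -1.38] F [ 1.  -1.   7.5] w 14.8
```

View pics/w16.png

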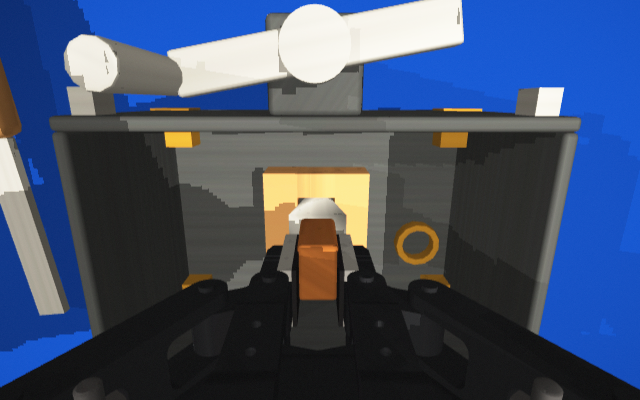

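The grip is held at 14.8 mm. I'm lifting straight up.

{"api": "apply_moves", "payload": {"rows": [{"translation": [0,0,-1],"turn": 0,"jaw": 255},{"translation": [0,0,-2.5],"turn": 0,"jaw": 255},{"translation": [0,0,-4.5],"turn": 0,"jaw": 255},{"translation": [0,0,-7],"turn": 0,"jaw": 255},{"translation": [0,0,-10],"turn": 0,"jaw": 255},{"translation": [0,0,-13],"turn": 0,"jaw": 255},{"translation": [0,0,-15],"turn": 0,"jaw": 255},{"translation": [0,0,-15],"turn": 0,"jaw": 255}]}}

```text
clock: 16.22
position: [563.4, 188.7, 183.8]
ee_rot: [0.004, 0.0, 1.0, 0.001]
contact_force: [0.4, 0.1, -0.9]
width: 14.9
```

Run:
```python
from h import *
np.set_printoptions(precision=1,suppress=True)
o=st(); s=cam("wrist"); cv2.imwrite("pics/w17.png",s["pixels"])
c=cam("scene"); cv2.imwrite("pics/s17.png",cv2.resize(c["pixels"][80:230,300:450],(600,600),interpolation=cv2.INTER_CUBIC))
# jig pose from top (white block & tops)
t=cam("top"); P,m=cloud(t)
k=m&(abs(P[...,0]-515)<110)&(abs(P[...,1]+178)<100)&(P[...,2]>38)&(P[...,2]<50); q=P[k]; print(cv2.minAreaRect(q[:,:2].astype(np.float32)),q.mean(0))
w=k&(t["pixels"].min(-1)>235); q=P[w]; print("white",len(q),cv2.minAreaRect(q[:,:2].astype(np.float32)))
```

```text
t 16.22 pos [563.4 188.7 183.8] yaw_y 1.57 q [ 0.2  0.2  1.4 -0.   1.5 -1.4] F [ 0.4  0.1 -0.9] w 14.9
((525.0029907226562, -179.89224243164062), (137.59127807617188, 143.8041534423828), 85.2357177734375) [ 526.  -178.8   44.3]
white 604 ((540.2006225585938, -186.6048126220703), (105.38509368896484, 64.20771026611328), 85.1239013671875)
```

View pics/s17.png

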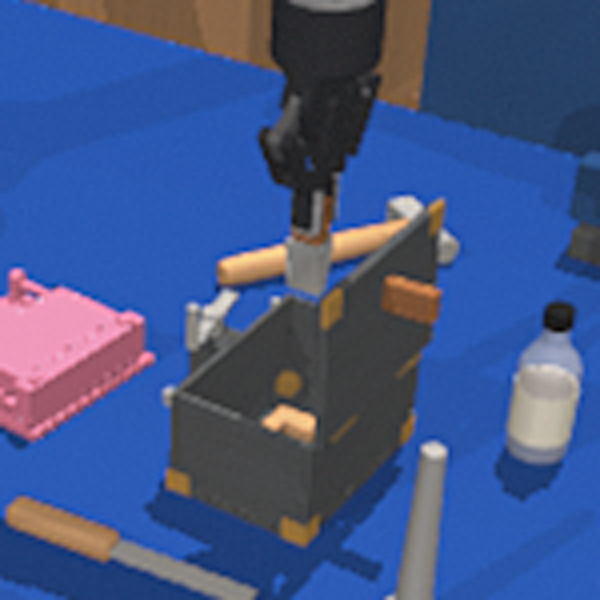

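View pics/w17.png

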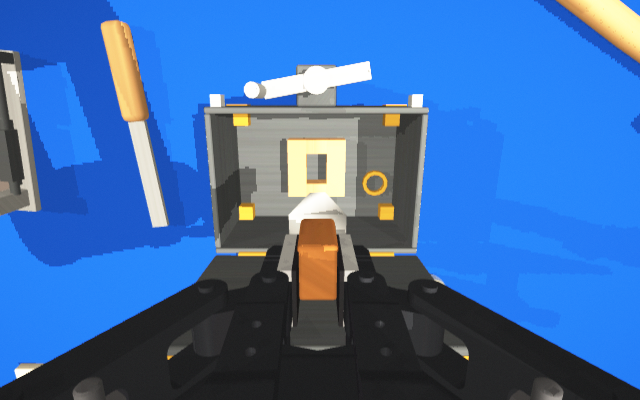

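The wedge is out and hangs upright, with its bottom about 25 mm below the reported TCP. I'm carrying it over to the jig.

{"api": "apply_moves", "payload": {"rows": [{"translation": [0.6,-3,-1],"turn": 0,"jaw": 255},{"translation": [1.2,-6,-2],"turn": 0.1,"jaw": 255},{"translation": [1.8,-9.5,-2],"turn": 0.2,"jaw": 255},{"translation": [2.5,-13,-2],"turn": 0.3,"jaw": 255},{"translation": [3.2,-16.5,-2],"turn": 0.42,"jaw": 255},{"translation": [4,-20,-2],"turn": 0.54,"jaw": 255},{"translation": [4.8,-23.5,-2],"turn": 0.66,"jaw": 255},{"translation": [5.5,-27,-2],"turn": 0.78,"jaw": 255},{"translation": [6.3,-30,-2],"turn": 0.9,"jaw": 255},{"translation": [6.3,-33,-2],"turn": 1.02,"jaw": 255}]}}

```text
clock: 17.2
position: [496.9, -143.0, 196.8]
ee_rot: [-0.001, 0.491, 0.871, -0.0]
contact_force: [0.8, 0.2, -1.8]
width: 14.8
```

Run:
```python
from h import *
st(); towards((495,-150,200),-0.09)
```

```text
t 17.2 pos [ 496.9 -143.   196.8] yaw_y 0.544 q [-0.43  0.03  1.58 -0.    1.53 -0.97] F [ 0.8  0.2 -1.8] w 14.8
shift [-0.51 -0.53 -0.32] turn 0.634
```

{"api": "apply_moves", "payload": {"rows": [{"translation": [-0.1,-0.1,0],"turn": 0.12,"jaw": 255},{"translation": [-0.2,-0.2,0],"turn": 0.24,"jaw": 255},{"translation": [-0.3,-0.3,0],"turn": 0.36,"jaw": 255},{"translation": [-0.4,-0.4,0],"turn": 0.48,"jaw": 255},{"translation": [-0.5,-0.5,0],"turn": 0.6,"jaw": 255},{"translation": [-0.5,-0.5,0],"turn": 0.64,"jaw": 255},{"translation": [-0.5,-0.5,0],"turn": 0.64,"jaw": 255}]}}

```text
clock: 17.78
position: [496.5, -148.3, 196.6]
ee_rot: [-0.001, 0.739, 0.674, -0.0]
contact_force: [0.7, -0.4, -2.5]
width: 14.7
```

Run:
```python
from h import *
np.set_printoptions(precision=1,suppress=True)
o=st(); s=cam("wrist"); cv2.imwrite("pics/w18.png",s["pixels"]); P,m=cloud(s); np.savez("w18.npz",P=P,m=m,px=s["pixels"],pos=o["position"])
for t in ["stop_short","stop_long1","block_edge","jig"]:
    for r in pinpoint("wrist",t)[:3]: print(t,r,atz(s,r["uv"],44),atz(s,r["uv"],8))
```

```text
t 17.78 pos [ 496.5 -148.3  196.6] yaw_y -0.092 q [-0.4  0.   1.6 -0.   1.5 -0.3] F [ 0.7 -0.4 -2.5] w 14.7
stop_short {'uv': [283.0, 229.6], 'p': 0.48} [ 455.9 -203.    44. ] [ 450.7 -216.3    8. ]
stop_long1 {'uv': [280.2, 154.3], 'p': 0.94} [ 462.2 -126.9   44. ] [ 457.6 -131.8    8. ]
stop_long1 {'uv': [284.4, 193.0], 'p': 0.64} [ 461.7 -165.1   44. ] [ 457.2 -174.3    8. ]
block_edge {'uv': [74.4, 313.0], 'p': 0.92} [ 219.1 -278.6   44. ] [ 187.5 -300.4    8. ]
block_edge {'uv': [331.4, 201.0], 'p': 0.64} [ 507.  -177.4   44. ] [ 507.4 -187.9    8. ]
jig {'uv': [345.2, 187.8], 'p': 0.93} [ 521.4 -165.2   44. ] [ 523.5 -174.4    8. ]
jig {'uv': [115.2, 291.4], 'p': 0.59} [ 269.7 -256.7   44. ] [ 243.8 -276.1    8. ]
jig {'uv': [331.3, 203.0], 'p': 0.42} [ 506.7 -179.4   44. ] [ 507.1 -190.2    8. ]
```

View pics/w18.png

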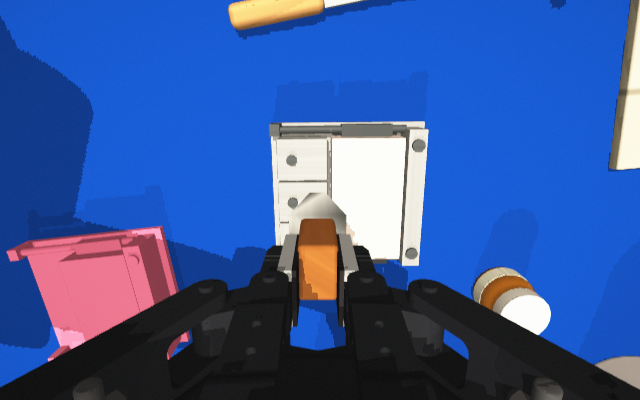

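The wedge hides the near stop, so I'm moving 110 mm towards -y, where all three stops will show above the wedge in the picture.

{"api": "apply_moves", "payload": {"rows": [{"translation": [-3.5,0,0],"turn": 0,"jaw": 255},{"translation": [-7,0,0],"turn": 0,"jaw": 255},{"translation": [-10.5,0,0],"turn": 0,"jaw": 255},{"translation": [-12,0,0],"turn": 0,"jaw": 255},{"translation": [-12,0,0],"turn": 0,"jaw": 255}]}}

```text
clock: 18.45
position: [485.6, -270.9, 197.2]
ee_rot: [-0.0, 0.739, 0.674, -0.0]
contact_force: [0.8, -1.0, -1.7]
width: 14.7
```

Run:
```python
from h import *
np.set_printoptions(precision=1,suppress=True)
o=st(); s=cam("wrist"); cv2.imwrite("pics/w19.png",s["pixels"]); P,m=cloud(s); np.savez("w19.npz",P=P,m=m,px=s["pixels"],K=s["K"],R=s["R"],t=s["t"],pos=o["position"])
cv2.imwrite("pics/w19c.png",cv2.resize(s["pixels"][40:240,200:460],(780,600),interpolation=cv2.INTER_CUBIC))
for t in ["stop_short","stop_long1","block_edge","jig"]:
    for r in pinpoint("wrist",t)[:3]: print(t,r,atz(s,r["uv"],44),atz(s,r["uv"],8))
k=m&(abs(P[...,0]-515)<110)&(abs(P[...,1]+178)<100)&(P[...,2]>39)&(P[...,2]<49); q=P[k]; print(cv2.minAreaRect(q[:,:2].astype(np.float32)),np.median(q[:,2]))
```

```text
t 18.45 pos [ 485.6 -270.9  197.2] yaw_y -0.092 q [-0.7  0.1  1.5 -0.   1.5 -0.6] F [ 0.8 -1.  -1.7] w 14.7
stop_short {'uv': [281.2, 115.5], 'p': 0.88} [ 456.5 -214.    44. ] [ 452.6 -215.     8. ]
stop_long1 {'uv': [275.9, 27.4], 'p': 0.76} [ 460.7 -139.6   44. ] [ 457.3 -132.3    8. ]
stop_long1 {'uv': [278.5, 75.8], 'p': 0.69} [ 458.2 -179.3   44. ] [ 454.5 -176.4    8. ]
block_edge {'uv': [50.3, 204.2], 'p': 0.94} [ 218.2 -278.7   44. ] [ 187.9 -286.8    8. ]
block_edge {'uv': [330.9, 69.5], 'p': 0.67} [ 505.5 -178.2   44. ] [ 507.  -175.2    8. ]
jig {'uv': [347.6, 70.4], 'p': 0.61} [ 520.3 -180.3   44. ] [ 523.5 -177.5    8. ]
jig {'uv': [97.1, 188.8], 'p': 0.61} [ 268.6 -267.4   44. ] [ 243.9 -274.3    8. ]
((525.13232421875, -186.4434814453125), (127.0633316040039, 143.163818359375), 85.37309265136719) 44.19417703819032
```

View pics/w19c.png

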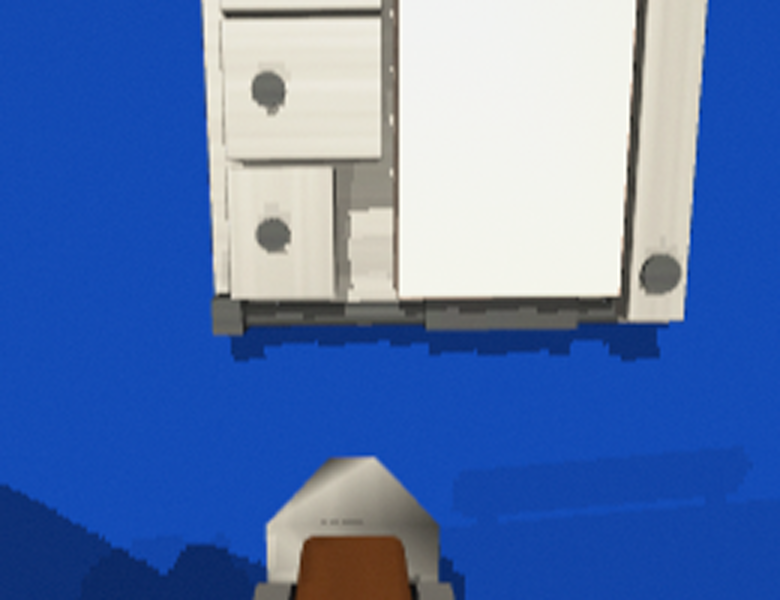

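The enlarged crop confirms it. The stop nearest -y, at crop (281,232) or full picture (294,117), is the short one, with a wide gap to the white block. Both others leave only a slit.

Run:
```python
from h import *
np.set_printoptions(precision=2,suppress=True)
d=np.load("w19.npz"); s={k:d[k] for k in ("K","R","t")}
for n,(u,v) in dict(sr1=(333.5,185),sr2=(333.5,290),b1=(398.5,185),b2=(398.5,290),b3=(400,20),near_l=(232,299),near_r=(332,299),blk_n=(500,297),far_l=(230,167),far_r=(330,167),f1=(627,290),f2=(637,30)).items():
    print(n,atz(s,(200+(u+.5)/3-.5,40+(v+.5)/3-.5),44.2))
```

```text
sr1 [ 485.02 -203.9    44.2 ]
sr2 [ 482.01 -235.44   44.2 ]
b1 [ 504.75 -205.68   44.2 ]
b2 [ 502.27 -237.27   44.2 ]
b3 [ 508.84 -159.25   44.2 ]
near_l [ 450.03 -235.37   44.2 ]
near_r [ 481.28 -238.18   44.2 ]
blk_n [ 533.78 -242.28   44.2 ]
far_l [ 454.23 -195.83   44.2 ]
far_r [ 484.46 -198.56   44.2 ]
f1 [ 573.44 -243.67   44.2 ]
f2 [ 577.88 -168.23   44.2 ]
```

Run:
```python
from h import *
np.set_printoptions(precision=2,suppress=True)
d=np.load("w19.npz"); s={k:d[k] for k in ("K","R","t")}; o=st()
for u,v in [(333,458),(376,458)]:
    print(atz(s,(200+(u+.5)/3-.5,40+(v+.5)/3-.5),172.5)-o["position"])
towards((493.5,-221.8,197),-0.087); towards((493.5,-221.8,80),-0.087)
```

```text
t 18.7 pos [ 486.4 -267.1  197.8] yaw_y -0.089 q [-0.64  0.11  1.49  0.    1.54 -0.55] F [ 0.3 -0.8 -1.7] w 14.6
[ -3.8   11.01 -25.29]
[  4.66  10.25 -25.29]
shift [4.58 0.3  0.08] turn -0.002
shift [ 4.57  0.3  11.78] turn -0.002
```

{"api": "apply_moves", "payload": {"rows": [{"translation": [2,0.15,0],"turn": 0,"jaw": 255},{"translation": [4,0.3,0],"turn": 0,"jaw": 255},{"translation": [4.55,0.3,2],"turn": 0,"jaw": 255},{"translation": [4.55,0.3,5],"turn": 0,"jaw": 255},{"translation": [4.55,0.3,8],"turn": 0,"jaw": 255},{"translation": [4.55,0.3,10],"turn": 0,"jaw": 255},{"translation": [4.55,0.3,11],"turn": 0,"jaw": 255},{"translation": [4.55,0.3,11],"turn": 0,"jaw": 255},{"translation": [4.55,0.3,11],"turn": 0,"jaw": 255}]}}

```text
clock: 19.45
position: [493.7, -222.7, 88.6]
ee_rot: [0.0, 0.738, 0.675, 0.0]
contact_force: [-0.1, -0.6, -1.0]
width: 14.9
```

Run:
```python
from h import *
o=st(); s=cam("wrist"); cv2.imwrite("pics/w20.png",s["pixels"]); 
c=cam("scene"); cv2.imwrite("pics/s20.png",cv2.resize(c["pixels"][195:295,230:340],(660,600),interpolation=cv2.INTER_CUBIC))
st(); towards((493.5,-221.5,60),-0.087)
```

```text
t 19.45 pos [ 493.7 -222.7   88.6] yaw_y -0.089 q [-0.57  0.15  1.68 -0.    1.32 -0.48] F [-0.1 -0.6 -1. ] w 14.9
t 19.55 pos [ 494.1 -223.2   89.4] yaw_y -0.09 q [-0.57  0.15  1.68 -0.    1.32 -0.48] F [-0.  -0.  -2.2] w 14.5
shift [ 0.17 -0.08  2.94] turn -0.003
```

View pics/w20.png

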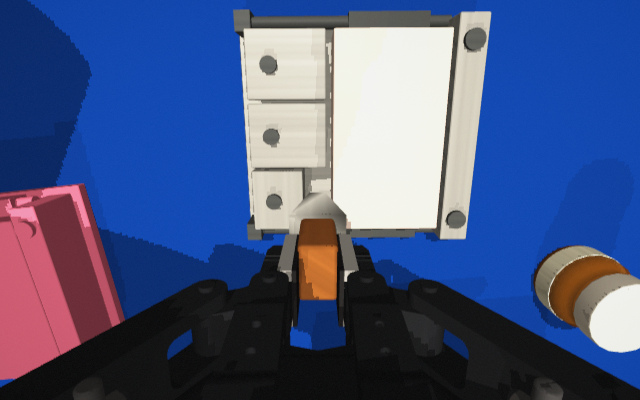

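View pics/s20.png

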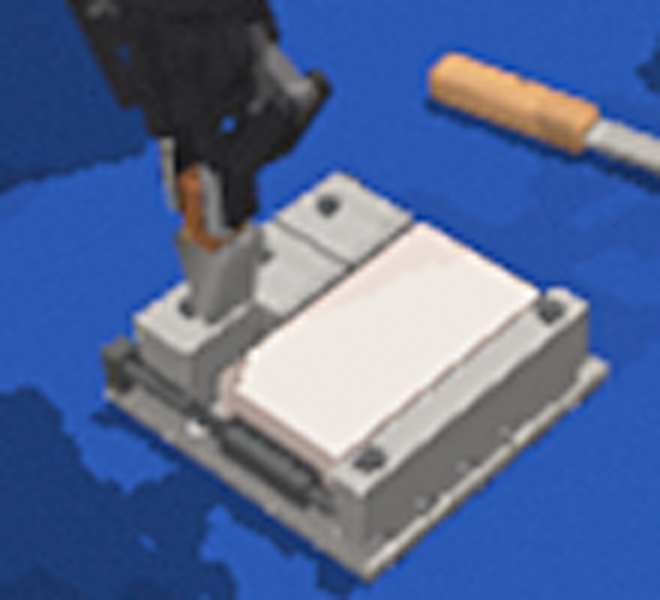

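The wedge is over the gap, which runs from 304 to 333 px with its middle at 318. The wedge's bottom edge is centred at 318. Going in gently.

{"api": "apply_moves", "payload": {"rows": [{"translation": [0.15,-0.05,1],"turn": 0,"jaw": 255},{"translation": [0.15,-0.05,2],"turn": 0,"jaw": 255},{"translation": [0.15,-0.05,3],"turn": 0,"jaw": 255},{"translation": [0.15,-0.05,3.5],"turn": 0,"jaw": 255},{"translation": [0.15,-0.05,3.5],"turn": 0,"jaw": 255}]}}

```text
clock: 19.97
position: [492.6, -221.1, 51.2]
ee_rot: [-0.001, 0.738, 0.675, -0.0]
contact_force: [0.0, 0.5, -1.8]
width: 15.1
```

Run:
```python
from h import *
o=st(); s=cam("wrist"); cv2.imwrite("pics/w21.png",s["pixels"][:, :]); st()
c=cam("scene"); cv2.imwrite("pics/s21.png",cv2.resize(c["pixels"][195:295,230:340],(660,600),interpolation=cv2.INTER_CUBIC))
```

```text
t 19.97 pos [ 492.6 -221.1   51.2] yaw_y -0.09 q [-0.56  0.18  1.72  0.    1.24 -0.47] F [ 0.   0.5 -1.8] w 15.1
t 20.02 pos [ 492.7 -221.3   52. ] yaw_y -0.09 q [-0.56  0.18  1.72 -0.    1.24 -0.47] F [ 0.5  0.9 -2. ] w 15.1
```

View pics/w21.png

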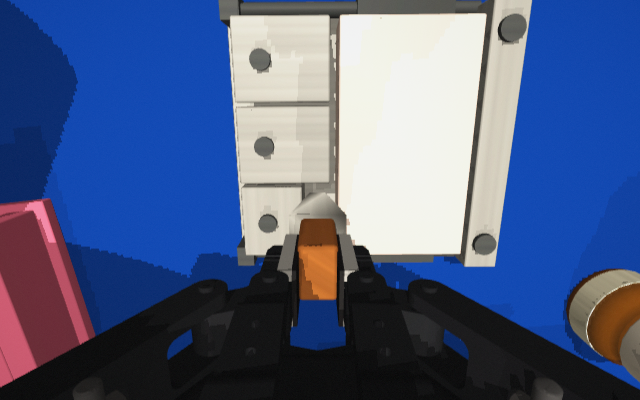

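View pics/s21.png

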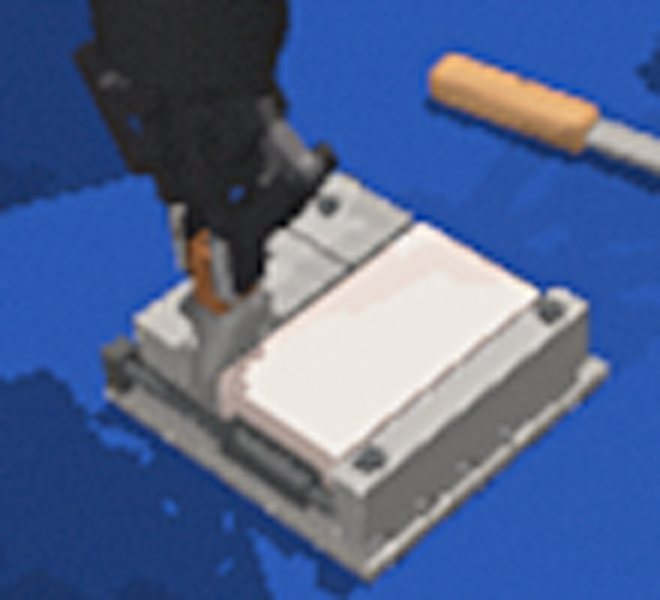

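{"api": "apply_moves", "payload": {"rows": [{"translation": [0,0.1,0.4],"turn": 0,"jaw": 255},{"translation": [0,0.15,0.8],"turn": 0,"jaw": 255},{"translation": [0,0.15,1.1],"turn": 0,"jaw": 255},{"translation": [0,0.15,1.3],"turn": 0,"jaw": 255},{"translation": [0,0.15,1.5],"turn": 0,"jaw": 255},{"translation": [0,0.15,1.5],"turn": 0,"jaw": 255}]}}

```text
clock: 20.57
position: [495.1, -221.8, 37.9]
ee_rot: [0.001, 0.738, 0.675, 0.0]
contact_force: [5.5, -0.2, 0.1]
width: 14.9
```

Run:
```python
from h import *
o=st(); s=cam("wrist"); cv2.imwrite("pics/w22.png",s["pixels"][:, :]); st()
cv2.imwrite("pics/w22c.png",cv2.resize(s["pixels"][0:280,200:560],(771,600),interpolation=cv2.INTER_CUBIC))
```

```text
t 20.57 pos [ 495.1 -221.8   37.9] yaw_y -0.09 q [-0.56  0.2   1.73  0.    1.21 -0.47] F [ 5.5 -0.2  0.1] w 14.9
t 20.62 pos [ 495.1 -221.8   38. ] yaw_y -0.09 q [-0.56  0.2   1.73  0.    1.21 -0.47] F [ 5.1 -0.6 -0.1] w 15.1
```

View pics/w22c.png

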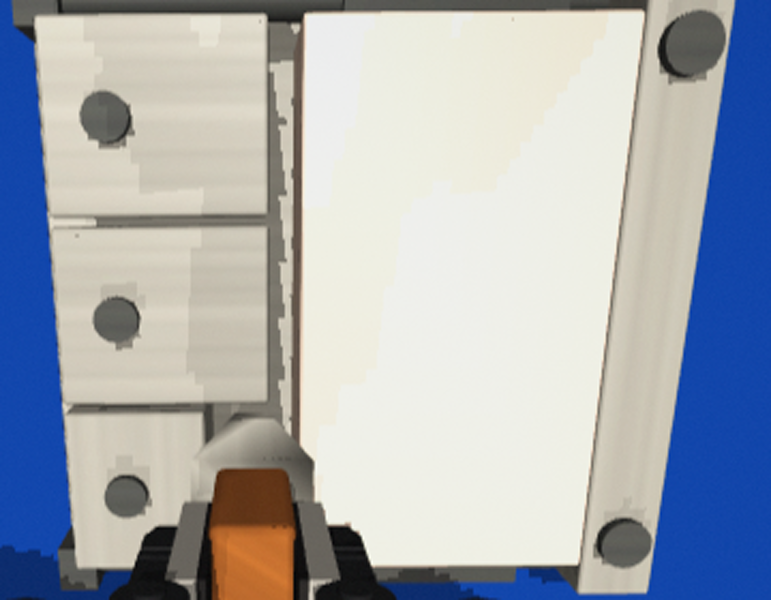

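The gap at the fence has closed almost completely. Now I press down while watching the force.

{"api": "apply_moves", "payload": {"rows": [{"translation": [0,0,0.2],"turn": 0,"jaw": 255},{"translation": [0,0,0.4],"turn": 0,"jaw": 255},{"translation": [0,0,0.4],"turn": 0,"jaw": 255}]}}

```text
clock: 20.87
position: [495.4, -222.2, 36.2]
ee_rot: [0.002, 0.738, 0.675, 0.0]
contact_force: [-6.3, 3.0, 31.5]
width: 14.8
```

Run:
```python
from h import *
st()
```

```text
t 20.87 pos [ 495.4 -222.2   36.2] yaw_y -0.09 q [-0.56  0.2   1.73 -0.    1.21 -0.47] F [-6.3  3.  31.5] w 14.8
```

{"api": "apply_moves", "payload": {"rows": [{"translation": [0,0,0.1],"turn": 0,"jaw": 255},{"translation": [0,0,0.1],"turn": 0,"jaw": 255},{"translation": [0,0,0.1],"turn": 0,"jaw": 255},{"translation": [0,0,0.1],"turn": 0,"jaw": 255},{"translation": [0,0,0.1],"turn": 0,"jaw": 255},{"translation": [0,0,0.1],"turn": 0,"jaw": 255}]}}

```text
clock: 21.37
position: [495.4, -222.3, 36.0]
ee_rot: [0.002, 0.738, 0.675, 0.0]
contact_force: [-11.4, 5.1, 44.6]
width: 14.6
```

Run:
```python
from h import *
st(); s=cam("wrist"); st()
cv2.imwrite("pics/w23c.png",cv2.resize(s["pixels"][0:280,200:560],(771,600),interpolation=cv2.INTER_CUBIC))
c=cam("scene"); a=cv2.resize(c["pixels"][195:295,230:340],(440,400),interpolation=cv2.INTER_CUBIC); b=cv2.resize(c["pixels"][100:220,310:440],(350,400),interpolation=cv2.INTER_CUBIC); cv2.imwrite("pics/s23.png",np.hstack([a,b]))
```

```text
t 21.37 pos [ 495.4 -222.3   36. ] yaw_y -0.09 q [-0.56  0.2   1.73 -0.    1.21 -0.47] F [-11.4   5.1  44.6] w 14.6
t 21.42 pos [ 495.5 -222.3   36. ] yaw_y -0.09 q [-0.56  0.2   1.73 -0.    1.21 -0.47] F [-11.    5.8  44. ] w 14.8
```

View pics/w23c.png

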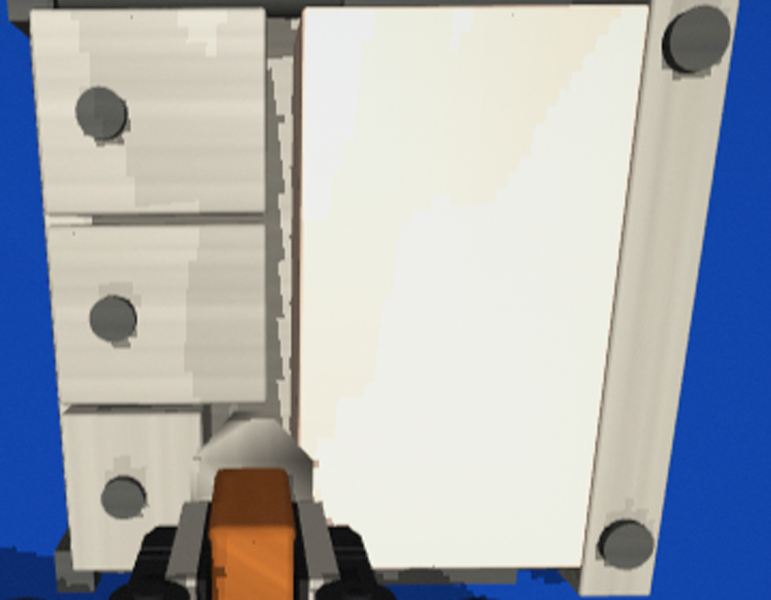

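View pics/s23.png

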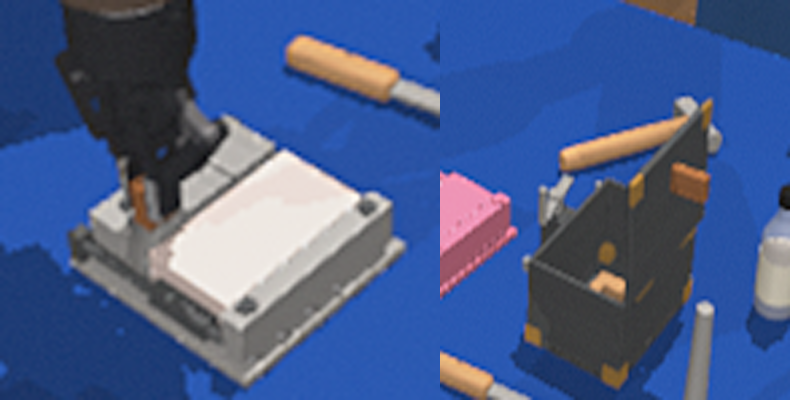

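The block's edge now runs along the fence with no gap, at crop (645,10) to (583,568). The 44 N press is steady, the lid is open and the latch is still swung round. Handing in.

Run:
```python
from h import *
print(sign_off()); st()
```

```text
the job is handed in; nothing more can be done
None
the job is handed in; nothing more can be done
```

I did the whole job in the order you asked and handed it in at 21.5 s. The arm is still gripping the wedge and pressing it down. No verdict was reported.

- **Latch:** swung to its stop at about 1.75 rad, where it pushed back with about 20 N. The first try missed the peg: the finger ends turned out to be about 30 mm above the reported TCP, so they passed over it. I worked with that offset for the rest of the job.
- **Lid:** opened to about 1.7 rad, past upright. It stayed there after I let go.
- **Wedge:** gripped at about 15 mm and lowered upright between the white block and the short stop, which is the one nearest -y. An enlarged picture confirmed that stop was the right one. The other two leave only a slit.
- **Last checks:** the wedge was held with a steady 44 N downward press and about 11 N sideways. Its bottom was about 4 mm above the plate by the reported height, close to the 5 mm expected when tight. In the last wrist picture the block lies against the fence with no visible gap, though I did not measure the gap in numbers.
- **Rest of the bench:** I did not touch anything else. In the last pictures the file, hammer, mandrel and bottle look undisturbed. I did not check the mug, jar or ring again separately at the end.

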